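Hang a lantern on the turning display tree

ROBOT

A 6-joint arm with a two-finger parallel gripper is mounted at the origin on the work surface. World frame = base frame: x ahead of the robot, y to its left, z up, the work surface at z = 0. Lengths are in m, angles in rad, forces in N, time in s.
With the tool pointing down it reaches from about 0.325 to 0.775 m from the base axis. Payload 5.5 kg.
Tool frame: the origin (TCP) lies midway between the tips of the shut fingers; the grasp point (between the pads) lies 19 mm behind it; x points along the fingers, y is the direction in which the jaws open and shut, and the axes are right-handed (so a half turn about x gives the same grasp; the last joint's range is limited). The gripper opens to 85 mm and grips with 20 to 120 N. Pads are 22 mm wide; open, the fingers measure 114 mm over their backs; the gripper's body (76 mm by 85 mm) begins 54 mm behind the grasp point. The pads swing forward as they close: fully open they stand 13 mm farther back than shut.
Start: joints at [1.125, 0.091, 1.231, -0, 1.82, -0.057], TCP at [0.227, 0.555, 0.231] pointing down, gripper open.
Joint ranges: [-2.87, 2.87], [-0.86, 2.18], [0.17, 2.46], [-1.51, 4.65], [0.06, 2.69], [-2.65, 2.65]. Speed limits (rad/s): [2.57, 2.57, 3.01, 3.14, 3.14, 3.14].

INTERFACE

Orientations are given as a 3x3 rotation matrix whose columns are the frame's x, y, z axes.
In Python, from bench import r gives the robot as it stands. The module is installed in compiled form; this text tells all that it offers.
- The arm moves only by the tool drive_tool, never from a script. Its argument "rows" is a list of rows, each an object with "turn": the turn, a rotation vector about the tool's x, y, z in rad, a list of three; "slide": the shift along the tool's x, y, z in m, a list of three; "claw": the opening, from 0 (shut) to 1 (fully open). A call has 1 to 8 rows; each row is the pose to reach, as a shift and turn from the pose commanded when the call began, along the tool's axes at that moment; what a row does not reach only later rows make up. A row lasts 1/10 s, in which the tool goes at most 50 mm and 8.59 degrees, less where a joint would pass 70% of its speed; a pose out of reach is approached as far as the arm can. A call with a gripper value outside its range is refused whole. The fingers move at their own pace and stop on an object; "grip_force" is the grip in N (left out, the last holds). Time passes only in rows, so rows that repeat a pose let the fingers close. It gives the time, the measured TCP pose, the force and the opening at its end, in the units of the state.
- r.get_obs(): the state, without advancing time (a new reading comes with each control period).
- r.camera(name): name is "scene" or "top" or "wrist"; returns a dict with "image" (384x512x3 uint8, red, green, blue), "depth" (384x512 float32, m along the optical axis (not along the pixel's ray), 0 where there is no reading), "fovy" (degrees; the focal length in pixels is half the picture's height over the tangent of half this angle, whatever the lens; pixels are square), "cx", "cy" (the principal point, pixels), "dist" ([k1, k2, p1, p2, k3] as OpenCV has them; the pictures are not rectified), "cam_to_world" (4x4, takes a point from camera to world coordinates). Camera axes: x right, y down, z forward; pixel columns grow to the right and rows downward; lengths in m; the calibration is good to about 2 mm. A picture is of the moment at which its call begins.
- r.hand_in(): hands the job in, once; it reports no verdict.
The state is a dict: "time": time; "joints": joint angles; "dq": joint speeds; "effort": joint torques, N m; "tool_pos": TCP position; "orientation": TCP orientation; "ft_force": force on the tool from outside, world axes, zero at the start; "moment": the same for the moment, N m; "opening": opening from 0.0 (shut) to 1.0 (fully open).
Only numpy, scipy, OpenCV 4.12 (cv2) and the standard library are available. Lean on these libraries where they do the work, as an engineer would, in place of code of your own. Each camera call takes 0.05 s, during which the arm holds its last target.

TASK

Turn the display tree until its empty branch points along the brass arrow on its base. Then hang the blue lantern on that branch by its hoop: let it down until the branch bears it and, still holding it, gently push it inwards along the branch, with the orange sliding collar ahead of it, until the collar is fully home; leave it hanging there. Do not force the tree or the lantern, keep the lantern upright and leave the other wares where they stand.

Things in the scene. Friction and masses are not known exactly. Their poses are not given: they have to be found in the camera images.
- stand: The display tree, fixed to the table: round wooden base 170 mm across, 16 mm high; steel column 18 mm across; turning wooden hub 36 mm across, cap top 225 mm above the table. Origin: centre of the base's underside, on the turning axis, z up. Its -x is the way the brass arrow on the base points, roughly to the robot. Three of its four branches carry wired-on lanterns.
- arrow (a point): Tip of the brass arrow on the base, 74 mm from the turning axis, 18 mm above the table.
- branch_level (a point): Point on the turning axis at the nominal height of the branches' centreline, 200 mm above the table. Four level round steel branches, 10 mm thick, at right angles; tips 130 mm from the axis, the last 8 mm turned up to 15 mm above the centreline. The hub was clamped by hand: all branches may sit up to 10 mm higher or lower, which is not measured; feel for it.
- tree (a joint): Turning of the tree about its upright axis, rad, counter-clockwise from above positive, stops at -0.6 and 2.2. At 0 the empty branch points along the arrow (stand's -x), at 1.57 along the stand's -y. It turns stiffly, about 0.2 N m, and stays where it is left. The other three lanterns hang 67 mm from the axis, their tops about 243 mm above the table.
- collar (a joint): Travel of the orange collar inwards along the empty branch, m: 0 furthest out, 0.030 fully home against a stop. 26 mm across, 12 mm long, about 3 N of friction, stays where left. Its outer face is nominally 92 mm from the tree's axis at 0 and 62 mm at home; the empty branch, its tip, collar and stop may all stand up to 10 mm further out or in, not measured.
- lantern: Blue-glazed hanging tealight lantern, upright, 0.14 to 0.28 kg. Origin: centre of its underside, z up. Cup 58 mm across, 46 mm high. Flat dark-steel hoop, 10 mm wide along x, stands in the y-z plane: uprights at y = +-29.5 mm up to 91 mm high, then a peaked roof. A branch passes through it along the lantern's x, either way round. With the collar home its centre is nominally 67 mm from the tree's axis.
- hoop (a point): Point in the blue lantern 100 mm above its underside, on its middle line: a branch's centreline runs through it when the peak of the hoop rests on the branch. The opening reaches from 46 to about 104 mm high at the middle.
- toggle (a point): Middle of the wooden toggle on top of the blue lantern, the place to grip, 125 mm above the underside: 18 mm (x) by 16 mm (y), from 107 to 143 mm high.
- lantern_clay: Bystander: a loose terracotta lantern of the same shape as the blue one; origin under its centre.
- tumbler: Bystander: cream tumbler, 68 mm across, 85 mm high; origin under its centre.
- bowl: Bystander: cream bowl, 130 mm across, 60 mm high; origin under its centre.
- mug: Bystander: dark mug, 76 mm across, 80 mm high; origin under its centre.
- flask: Bystander: cream bottle with a cork cap, 64 mm across, 150 mm high; origin under its centre.
- saucer: Bystander: white saucer, 110 mm across, 15 mm high; origin under its centre.

How it is judged:
By the outcome, as a careful person would: the job done as asked, in the order asked, and still so for the second after the job is handed in, with the robot touching nothing.
It also fails if it takes over 72 s, if anything falls off the work surface, if the arm or the gripper's body presses on something with over 40 N, if the wrist force passes 120 N, or if a joint passes its speed limit or range.

## Working session

There is one attempt and no reset: what is moved stays moved. The work goes in short steps, Python scripts to look and compute and a tool call to move; the robot and the scene stay as the last step left them, time stands still between calls to the robot, and variables do not carry over. Pictures are saved under pics/ and viewed, and the job is handed in when it is done.

Besides the shell and the picture viewer there is one more tool, called after "Request:" as name([rows], argument=value, ...), one row to a line, values as JSON. drive_tool: Moves the arm, as the interface text tells. Its arguments: {"type":"object","properties":{"rows":{"type":"array","items":{"type":"object","properties":{"turn":{"type":"array","items":{"type":"number"}},"slide":{"type":"array","items":{"type":"number"}},"claw":{"type":"number"}}}},"grip_force":{"type":"number"}},"required":["rows"]}

```bash
mkdir -p pics; cat > h.py <<'E'
import numpy as np,cv2,pickle
from bench import r
def grab(n,tag):
    c=r.camera(n); pickle.dump(c,open(f'pics/{tag}.pkl','wb'))
    cv2.imwrite(f'pics/{tag}.png',c['image'][:,:,::-1]); return c
def load(tag): return pickle.load(open(f'pics/{tag}.pkl','rb'))
def K(c):
    f=192/np.tan(np.radians(c['fovy'])/2); return np.array([[f,0,c['cx']],[0,f,c['cy']],[0,0,1.]])
def rays(c,uv):
    uv=np.asarray(uv,float).reshape(-1,1,2)
    n=cv2.undistortPoints(uv,K(c),np.array(c['dist'],float)).reshape(-1,2)
    d=np.c_[n,np.ones(len(n))]; T=np.array(c['cam_to_world']); return T[:3,3],d@T[:3,:3].T
def onz(c,uv,z):
    o,d=rays(c,uv); return o+d*((z-o[2])/d[:,2])[:,None]
def pts(c,uv):
    uv=np.asarray(uv).reshape(-1,2); o,d=rays(c,uv); z=c['depth'][uv[:,1].astype(int),uv[:,0].astype(int)]; return o+d*z[:,None]
def cloud(c):
    v,u=np.mgrid[:384,:512]; P=pts(c,np.c_[u.ravel(),v.ravel()]).reshape(384,512,3); P[c['depth']==0]=np.nan; return P
def proj(c,P):
    T=np.linalg.inv(np.array(c['cam_to_world'])); p=np.asarray(P).reshape(-1,3)@T[:3,:3].T+T[:3,3]
    return cv2.projectPoints(p.reshape(-1,1,3),np.zeros(3),np.zeros(3),K(c),np.array(c['dist'],float))[0].reshape(-1,2)
E
python3 - <<'E'
from h import *
for n in('scene','top','wrist'):
    c=grab(n,n+'0'); print(n,c['fovy'],c['dist'],np.round(c['cam_to_world'],3).tolist())
print(r.get_obs())
E
```

```text
scene 51.605149897997634 [-0.06078595  0.          0.          0.          0.        ] [[0.875, 0.405, -0.263, 0.834], [0.483, -0.741, 0.466, -0.646], [-0.006, -0.535, -0.845, 1.276], [0.0, 0.0, 0.0, 1.0]]
top 46.39868108164045 [0.01737657 0.         0.         0.         0.        ] [[-0.006, -0.995, 0.103, 0.357], [-1.0, 0.004, -0.016, 0.002], [0.016, -0.103, -0.995, 1.425], [0.0, 0.0, 0.0, 1.0]]
wrist 65.15481181430327 [-0.0458886  0.         0.         0.         0.       ] [[0.379, 0.887, 0.263, 0.161], [0.925, -0.363, -0.108, 0.582], [-0.0, 0.284, -0.959, 0.372], [0.0, 0.0, 0.0, 1.0]]
{'time': 0.15, 'joints': array([ 1.12530840e+00,  9.17193711e-02,  1.23159120e+00,  1.16106339e-05,
        1.81977922e+00, -5.67505918e-02]), 'dq': array([ 0.00016582, -0.00115594, -0.00396387, -0.00119   ,  0.00077734,
        0.00113738]), 'effort': array([ 1.93242093e-03, -4.59369850e+01, -4.18526173e+01, -1.47296884e-06,
        9.50598100e-03,  5.60835431e-06]), 'tool_pos': array([0.22735284, 0.55504325, 0.23040077]), 'orientation': array([[-6.55267484e-04,  3.79017130e-01,  9.25389424e-01],
       [-1.34616732e-03,  9.25388450e-01, -3.79017684e-01],
       [-9.99998879e-01, -1.49408696e-03, -9.61564883e-05]]), 'ft_force': array([-0.72170563, -0.85580321,  0.07901216]), 'moment': array([ 0.01733992,  0.02119455, -0.01921669]), 'opening': 1.0008086424143645}
```

View pics/scene0.png

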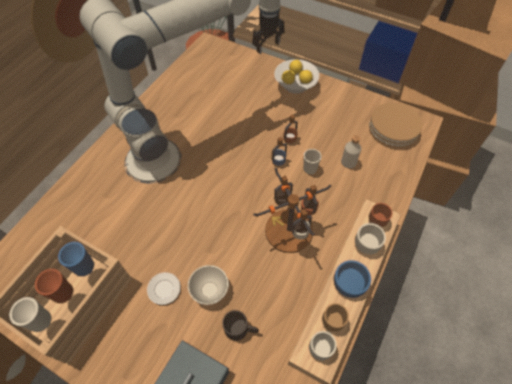

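View pics/top0.png

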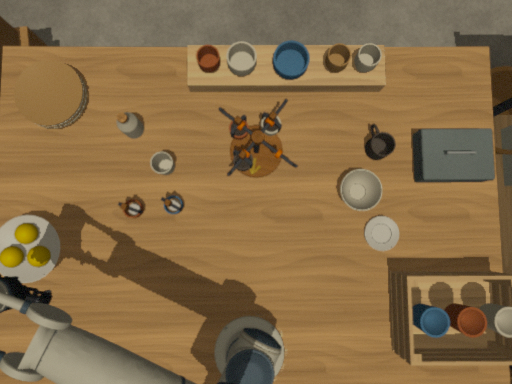

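View pics/wrist0.png

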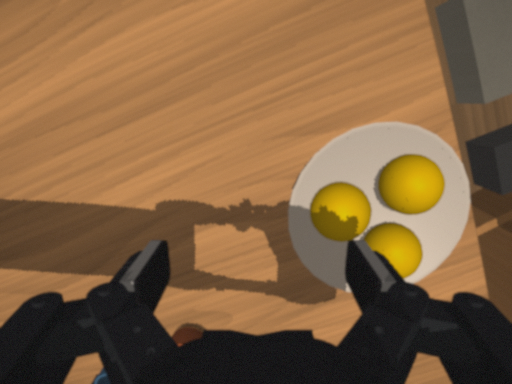

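```bash
python3 - <<'E'
from h import *
c=load('top0');cv2.imwrite('pics/t0z.png',cv2.resize(c['image'][85:195,195:325,::-1],None,fx=6,fy=5.4,interpolation=cv2.INTER_CUBIC))
c2=load('scene0');cv2.imwrite('pics/s0z.png',cv2.resize(c2['image'][160:260,240:340,::-1],None,fx=6,fy=6,interpolation=cv2.INTER_CUBIC))
cv2.imwrite('pics/t0y.png',cv2.resize(c['image'][140:230,110:210,::-1],None,fx=6,fy=6,interpolation=cv2.INTER_CUBIC))
P=cloud(c)
for n,uv in dict(blue=(174,203),clay=(133,207),tumbler=(162,162),flask=(128,122),bowl=(361,190),mug=(379,146)).items(): print(n,P[uv[1],uv[0]])
# blue mask
for tag,cc,box in(('top',c,(185,220,160,190)),('scene',c2,(140,175,265,295))):
    h=cv2.cvtColor(cc['image'],cv2.COLOR_RGB2HSV); m=(h[...,0]>95)&(h[...,0]<130)&(h[...,1]>90)
    mm=np.zeros_like(m);a,b,d,e=box;mm[a:b,d:e]=m[a:b,d:e];v,u=np.nonzero(mm);print(tag,len(u),u.mean(),v.mean(),u.min(),u.max(),v.min(),v.max())
E
```

```text
blue [0.45569087 0.23083778 0.01815777]
clay [0.43868645 0.33725346 0.10133059]
tumbler [0.58827521 0.27309283 0.0030797 ]
flask [0.69030335 0.35381442 0.11508802]
bowl [ 0.49551772 -0.36296838  0.00220156]
mug [ 0.63781707 -0.42502987  0.00415064]
top 8 171.875 202.625 165 182 197 209<stdin>:10: RuntimeWarning: Mean of empty slice.
  ret = ret.dtype.type(ret / rcount)
Traceback (most recent call last):
ValueError: zero-size array to reduction operation minimum which has no identity
```

View pics/t0z.png

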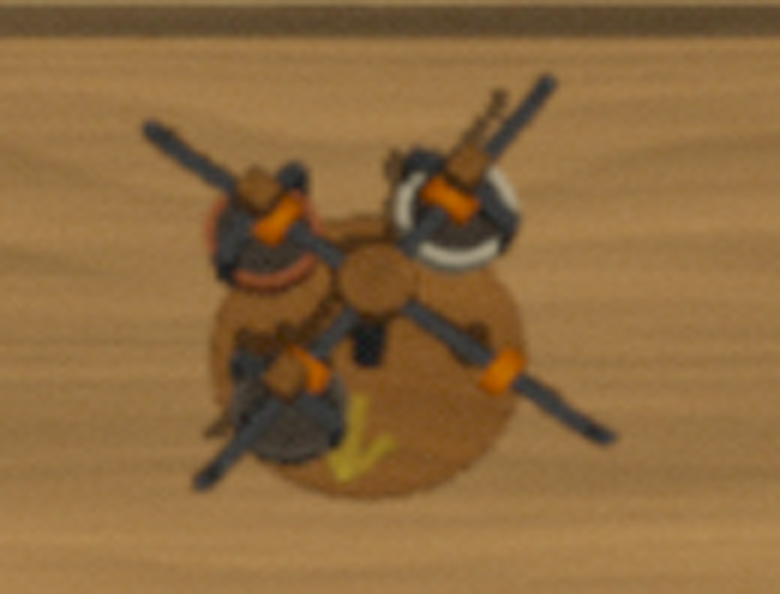

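View pics/s0z.png

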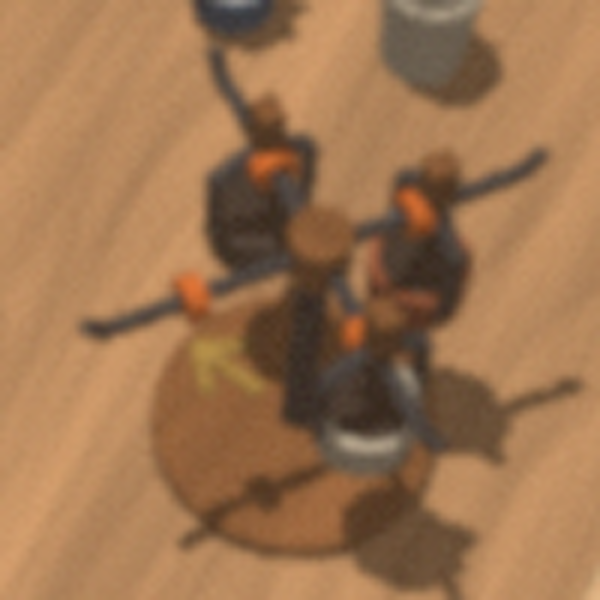

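View pics/t0y.png

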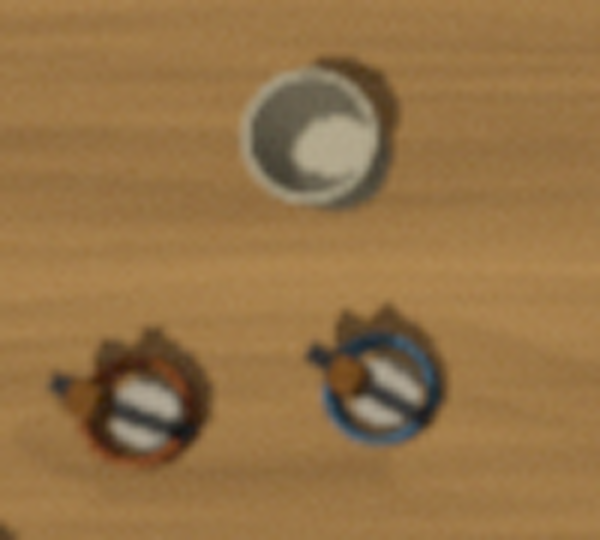

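```bash
python3 - <<'E'
from h import *
c=load('top0');s=load('scene0')
Z=lambda x,y:(195+x/6-.42,85+y/5.4-.41)
print('cap',onz(c,[Z(378,280)],.225)); print('arrow',onz(c,[Z(345,478),Z(360,400)],.018))
print('tip',onz(c,[Z(612,437)],.212),'collar',onz(c,[Z(502,370)],.205)); print('others',onz(c,[Z(150,130),Z(545,85),Z(205,482)],.212))
S=lambda x,y:(240+x/6-.42,160+y/6-.42)
print('scene cap',onz(s,[S(320,235)],.225),'tip',onz(s,[S(90,328)],.212),'arrow',onz(s,[S(195,345)],.018),'col',onz(s,[S(193,293)],.205))
# base mask ellipse: edge pts
e=[Z(212,360),Z(525,345),Z(370,498),Z(450,480),Z(290,478),Z(500,420)]
B=onz(c,e,.016)[:,:2]; A=np.c_[2*B,np.ones(len(B))]; q=np.linalg.lstsq(A,(B**2).sum(1),rcond=None)[0]; print('base',q[:2],np.sqrt(q[2]+q[0]**2+q[1]**2))
Y=lambda x,y:(110+x/6-.42,140+y/6-.42)
sh=onz(c,[Y(318,355),Y(425,415)],.091);print('shoulders',sh,sh.mean(0),np.degrees(np.arctan2(*(sh[0]-sh[1])[[1,0]])))
print('toggle top',onz(c,[Y(348,375)],.143),'rim',onz(c,[Y(382,388)],.046), 'clay',onz(c,[Y(143,412)],.046),'tumbler',onz(c,[Y(312,137)],.085))
print('saucer..',onz(c,[(361,190)],.06),onz(c,[(128,118)],.15))
E
```

```text
cap [[ 0.62167784 -0.02757641  0.225     ]]
arrow [[ 0.54930826 -0.01450047  0.018     ]
 [ 0.5955884  -0.02270886  0.018     ]]
tip [[ 0.54323769 -0.1342114   0.212     ]] collar [[ 0.57912858 -0.08484111  0.205     ]]
others [[ 0.70296868  0.07674384  0.212     ]
 [ 0.72637042 -0.10596887  0.212     ]
 [ 0.52095493  0.05149156  0.212     ]]
scene cap [[ 0.62308204 -0.02363159  0.225     ]] tip [[ 0.54161766 -0.12283093  0.212     ]] arrow [[ 0.54950287 -0.00736816  0.018     ]] col [[ 0.57660931 -0.0753929   0.205     ]]
base [ 0.62074661 -0.02689395] 0.08265368697262279
shoulders [[0.46341491 0.25299299 0.091     ]
 [0.43336623 0.19981802 0.091     ]] [0.44839057 0.22640551 0.091     ] 60.52961797657766
toggle top [[0.44963255 0.22885923 0.143     ]] rim [[0.4499061  0.22857279 0.046     ]] clay [[0.43828558 0.34991423 0.046     ]] tumbler [[0.573675   0.25873272 0.085     ]]
saucer.. [[ 0.48987693 -0.34812458  0.06      ]] [[0.69319958 0.34469538 0.15      ]]
```

```bash
cat >> h.py <<'E'
from scipy.spatial.transform import Rotation as Ro
def plan(p,yawdeg=None,base=None):
    o=r.get_obs(); R=o['orientation']; pos=o['tool_pos']
    if yawdeg is None: Rt=R
    else:
        a=np.radians(yawdeg); y=np.array([np.cos(a),np.sin(a),0]); x=np.array([0,0,-1.]); Rt=np.c_[x,y,np.cross(x,y)]
    print('t %.2f'%o['time'],'slide',np.round(R.T@(np.array(p)-pos),4).tolist(),'turn',np.round(Ro.from_matrix(R.T@Rt).as_rotvec(),4).tolist())
def st():
    o=r.get_obs(); R=o['orientation']; print('t %.2f'%o['time'],'pos',np.round(o['tool_pos'],4),'yaw %.2f'%np.degrees(np.arctan2(R[1,1],R[0,1])),'down',np.round(R[:,0],4),'F',np.round(o['ft_force'],2),'M',np.round(o['moment'],3),'open %.3f'%o['opening'],'q',np.round(o['joints'],2))
E
python3 - <<'E'
from h import *
plan([.50,.197,.33],60.5)
E
```

```text
t 0.15 slide [-0.0993, -0.2281, 0.388] turn [0.1261, -0.0, 0.0015]
```

Request:
drive_tool([
  {"slide": [-0.1,-0.08,0.14],"turn": [0.06,0,0]},
  {"slide": [-0.1,-0.228,0.388],"turn": [0.126,0,0.0015]},
  {"slide": [-0.1,-0.228,0.388],"turn": [0.126,0,0.0015]},
  {"slide": [-0.1,-0.228,0.388],"turn": [0.126,0,0.0015]},
  {"slide": [-0.1,-0.228,0.388],"turn": [0.126,0,0.0015]},
  {"slide": [-0.1,-0.228,0.388],"turn": [0.126,0,0.0015]},
  {"slide": [-0.1,-0.228,0.388],"turn": [0.126,0,0.0015]},
  {"slide": [-0.1,-0.228,0.388],"turn": [0.126,0,0.0015]},
])

```text
$.rows[0]: bad value
```

Request:
drive_tool([
  {"slide": [-0.1,-0.08,0.14],"turn": [0.06,0,0],"claw": 1},
  {"slide": [-0.1,-0.228,0.388],"turn": [0.126,0,0.0015],"claw": 1},
  {"slide": [-0.1,-0.228,0.388],"turn": [0.126,0,0.0015],"claw": 1},
  {"slide": [-0.1,-0.228,0.388],"turn": [0.126,0,0.0015],"claw": 1},
  {"slide": [-0.1,-0.228,0.388],"turn": [0.126,0,0.0015],"claw": 1},
  {"slide": [-0.1,-0.228,0.388],"turn": [0.126,0,0.0015],"claw": 1},
  {"slide": [-0.1,-0.228,0.388],"turn": [0.126,0,0.0015],"claw": 1},
  {"slide": [-0.1,-0.228,0.388],"turn": [0.126,0,0.0015],"claw": 1},
])

```text
time: 0.95
tool_pos: [0.4626, 0.2456, 0.3201]
orientation: [[0.001, 0.492, 0.87], [0.001, 0.87, -0.492], [-1.0, 0.002, -0.0]]
ft_force: [0.0, 0.6, 0.2]
opening: 1.002
```

```bash
python3 - <<'E'
from h import *
st();grab('wrist','w1');st();plan([.628,-.019,.41],142.6)
E
```

```text
t 0.95 pos [0.4626 0.2456 0.3201] yaw 60.52 down [ 6.0e-04  1.4e-03 -1.0e+00] F [0.01 0.62 0.17] M [ 0.021 -0.017 -0.002] open 1.002 q [ 0.42 -0.08  1.24  0.    1.98 -0.63]
t 1.00 pos [0.4667 0.2399 0.3211] yaw 60.08 down [ 0.0042 -0.0022 -1.    ] F [ 0.61 -4.02 -0.64] M [-0.109 -0.058  0.028] open 0.996 q [ 0.41 -0.08  1.24 -0.    1.98 -0.64]
t 1.00 slide [-0.0877, -0.1439, 0.2693] turn [-1.4402, 0.0041, 0.0033]
```

View pics/w1.png

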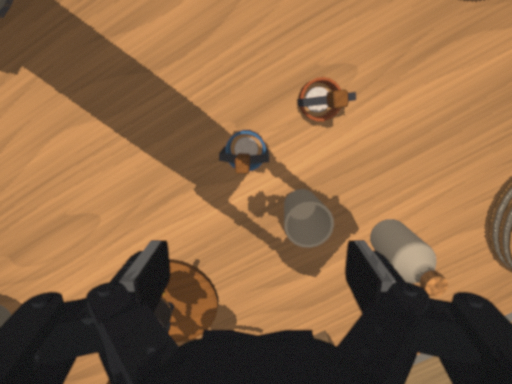

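```bash
python3 - <<'E'
from h import *
c=load('w1');cv2.imwrite('pics/w1z.png',cv2.resize(c['image'][115:185,200:290,::-1],None,fx=8,fy=8,interpolation=cv2.INTER_CUBIC))
P=cloud(c); print(np.round(P[160:168:2,238:248:2],3).tolist())
E
```

```text
[[[0.443, 0.233, 0.143], [0.444, 0.235, 0.142], [0.446, 0.236, 0.142], [0.447, 0.238, 0.143], [0.448, 0.24, 0.142]], [[0.445, 0.232, 0.142], [0.446, 0.233, 0.142], [0.447, 0.235, 0.143], [0.448, 0.237, 0.144], [0.45, 0.239, 0.142]], [[0.447, 0.231, 0.143], [0.448, 0.232, 0.142], [0.449, 0.234, 0.144], [0.451, 0.236, 0.142], [0.452, 0.238, 0.142]], [[0.449, 0.229, 0.143], [0.45, 0.231, 0.143], [0.451, 0.233, 0.142], [0.452, 0.235, 0.142], [0.453, 0.237, 0.142]]]
```

View pics/w1z.png

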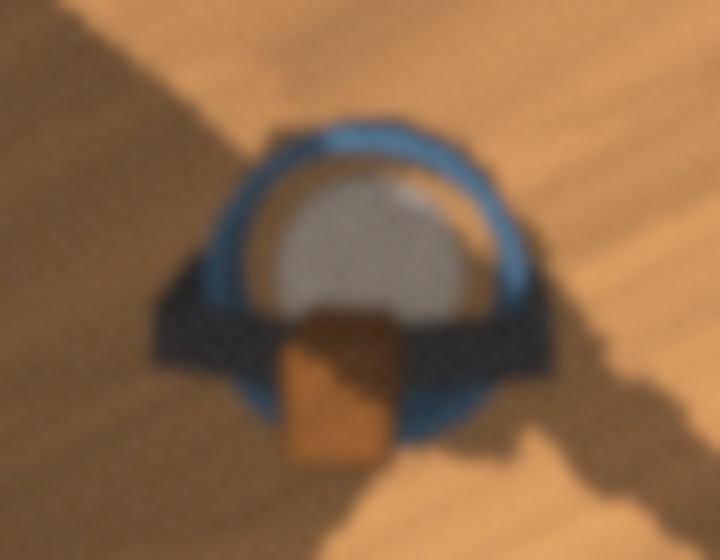

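Request:
drive_tool([
  {"slide": [-0.088,-0.04,0.07],"turn": [-0.14,0,0],"claw": 1},
  {"slide": [-0.088,-0.08,0.14],"turn": [-0.28,0,0],"claw": 1},
  {"slide": [-0.088,-0.1,0.2],"turn": [-0.42,0,0],"claw": 1},
  {"slide": [-0.088,-0.144,0.269],"turn": [-0.57,0,0],"claw": 1},
  {"slide": [-0.088,-0.144,0.269],"turn": [-0.72,0,0],"claw": 1},
  {"slide": [-0.088,-0.144,0.269],"turn": [-0.87,0,0],"claw": 1},
  {"slide": [-0.088,-0.144,0.269],"turn": [-1.01,0,0],"claw": 1},
  {"slide": [-0.088,-0.144,0.269],"turn": [-1.15,0,0],"claw": 1},
])

```text
time: 1.8
tool_pos: [0.6271, -0.0146, 0.4049]
orientation: [[-0.003, -0.594, 0.805], [0.001, 0.805, 0.594], [-1.0, 0.002, -0.002]]
ft_force: [-0.1, 0.8, 0.5]
opening: 1.001
```

```bash
python3 - <<'E'
from h import *
c=load('w1');Z=lambda x,y:(200+x/8-.44,115+y/8-.44)
print('toggle',onz(c,[Z(342,408)],.143)); sh=onz(c,[Z(155,340),Z(552,350)],.091);d=sh[1]-sh[0];print(sh,sh.mean(0),np.linalg.norm(d),np.degrees(np.arctan2(d[1],d[0])))
print('rim',onz(c,[Z(368,285)],.046))
grab('wrist','w2');st()
E
```

```text
toggle [[0.45089896 0.23372321 0.143     ]]
[[0.43543199 0.20625397 0.091     ]
 [0.46735897 0.25939875 0.091     ]] [0.45139548 0.23282636 0.091     ] 0.06199758648829449 59.004452017297055
rim [[0.44973756 0.23460096 0.046     ]]
t 1.85 pos [ 0.6263 -0.0127  0.4055] yaw 126.96 down [-0.0024  0.0014 -1.    ] F [-0.03  0.49 -0.61] M [ 0.054 -0.009  0.034] open 1.004 q [-0.08  0.3   0.68  0.    2.17 -2.29]
```

View pics/w2.png

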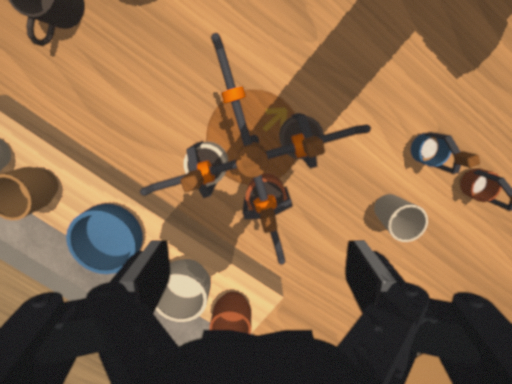

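```bash
python3 - <<'E'
from h import *
c=load('w2');cv2.imwrite('pics/w2z.png',cv2.resize(c['image'][25:185,190:320,::-1],None,fx=4.5,fy=3.75*1.2/1.0*0+3.7,interpolation=cv2.INTER_CUBIC))
P=cloud(c)
h=cv2.cvtColor(c['image'],cv2.COLOR_RGB2HSV)
reg=(np.abs(P[...,2]-.2)<.035)
v,u=np.nonzero(reg&(np.arange(384)[:,None]<135)&(np.arange(512)[None]<250)&(np.arange(512)[None]>200))
Q=P[v,u];ax=np.array([.622,-.026]);d=Q[:,:2]-ax;rr=np.hypot(*d.T)
col=(h[v,u,0]<18)&(h[v,u,1]>170)
for a in np.arange(.03,.15,.006):
    k=(rr>=a)&(rr<a+.006)
    if k.sum(): print('%.3f n%d topz %.4f med %.4f orange %.2f ang %.1f'%(a,k.sum(),np.percentile(Q[k,2],85),np.median(Q[k,2]),col[k].mean(),np.degrees(np.arctan2(np.median(d[k,1]),np.median(d[k,0])))%360))
print('capz',np.nanmedian(P[155:163,248:256],axis=(0,1)))
E
```

```text
0.030 n46 topz 0.2109 med 0.2099 orange 0.00 ang 233.8
0.036 n52 topz 0.2111 med 0.2100 orange 0.00 ang 233.6
0.042 n49 topz 0.2114 med 0.2101 orange 0.00 ang 233.3
0.048 n52 topz 0.2106 med 0.2099 orange 0.00 ang 233.2
0.054 n52 topz 0.2109 med 0.2097 orange 0.00 ang 233.3
0.060 n55 topz 0.2112 med 0.2100 orange 0.16 ang 232.8
0.066 n138 topz 0.2185 med 0.2165 orange 1.00 ang 232.5
0.072 n136 topz 0.2183 med 0.2167 orange 0.98 ang 232.8
0.078 n57 topz 0.2111 med 0.2098 orange 0.12 ang 232.9
0.084 n54 topz 0.2107 med 0.2097 orange 0.00 ang 233.0
0.090 n56 topz 0.2107 med 0.2098 orange 0.00 ang 232.8
0.096 n58 topz 0.2108 med 0.2097 orange 0.00 ang 232.8
0.102 n56 topz 0.2108 med 0.2097 orange 0.00 ang 233.0
0.108 n61 topz 0.2110 med 0.2098 orange 0.00 ang 233.0
0.114 n60 topz 0.2111 med 0.2100 orange 0.00 ang 232.9
0.120 n75 topz 0.2167 med 0.2129 orange 0.00 ang 232.8
0.126 n67 topz 0.2204 med 0.2190 orange 0.00 ang 232.9
0.132 n9 topz 0.2194 med 0.2191 orange 0.00 ang 233.1
capz [ 0.62109325 -0.02747993  0.22440747]
```

View pics/w2z.png

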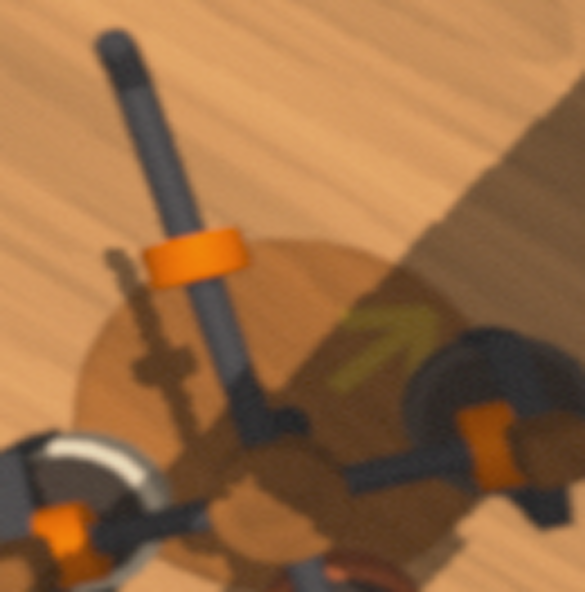

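```bash
python3 - <<'E'
from h import *
c=load('w2');Z=lambda x,y:(190+x/4.5-.4,25+y/3.7-.37)
P=cloud(c);v,u=np.nonzero((np.abs(P[...,2]-.225)<.004)&(np.hypot(P[...,0]-.622,P[...,1]+.026)<.025));Q=P[v,u];print('cap',len(u),Q.mean(0),Q.min(0),Q.max(0))
A=onz(c,[Z(440,308),Z(335,385)],.018);print('arrow',A,np.degrees(np.arctan2(*(A[0]-A[1])[[1,0]])))
cap=Q.mean(0);d=A[0]-cap;print(np.degrees(np.arctan2(d[1],d[0])),np.hypot(d[0],d[1]))
t=onz(c,[Z(115,48)],.2205);d=t[0]-cap;print('tip',t,np.degrees(np.arctan2(d[1],d[0]))%360,np.hypot(d[0],d[1]))
# arrow mask in top and w2
for tag in('w2','top0'):
    c=load(tag);h=cv2.cvtColor(c['image'],cv2.COLOR_RGB2HSV);P=cloud(c)
    m=(h[...,0]>=21)&(h[...,0]<32)&(h[...,1]>140)&(np.hypot(P[...,0]-.622,P[...,1]+.027)<.084)&(P[...,2]<.03)
    v,u=np.nonzero(m)
    if len(u)<5: print('few',len(u));continue
    Q=onz(c,np.c_[u,v],.018);d=Q[:,:2]-[.622,-.027];rr=np.hypot(*d.T);print(tag,len(u),rr.min(),rr.max(),'angmean',np.degrees(np.arctan2(*d.mean(0)[::-1])), 'tip',np.degrees(np.arctan2(*d[np.argsort(rr)[-4:]].mean(0)[::-1])))
E
```

```text
cap 789 [ 0.62304114 -0.02570287  0.22364489] [ 0.60559403 -0.04305875  0.22110756] [ 0.64074195 -0.00816961  0.22617492]
arrow [[ 0.54688857 -0.01011837  0.018     ]
 [ 0.59863719 -0.02112577  0.018     ]] 167.9916438025004
168.43420786054963 0.07773088901698341
tip [[ 0.54449033 -0.12842721  0.2205    ]] 232.59573473875514 0.12931558151432312
w2 9 0.032281602643421635 0.07061858085625561 angmean 171.3547970157162 tip 169.5486343424681
top0 60 0.028163495565376635 0.07406250364227444 angmean 173.37066639606388 tip 168.55136498909553
```

```bash
python3 - <<'E'
from h import *
plan([.557,-.112,.30],125)
E
```

```text
t 1.85 slide [0.1055, -0.0379, -0.115] turn [0.0341, -0.0011, -0.0026]
```

Request:
drive_tool([
  {"slide": [0.02,-0.019,-0.058],"turn": [0.02,0,0],"claw": 0.5},
  {"slide": [0.04,-0.038,-0.115],"turn": [0.034,-0.001,-0.003],"claw": 0.5},
  {"slide": [0.08,-0.038,-0.115],"turn": [0.034,-0.001,-0.003],"claw": 0.5},
  {"slide": [0.12,-0.038,-0.115],"turn": [0.034,-0.001,-0.003],"claw": 0.5},
  {"slide": [0.12,-0.038,-0.115],"turn": [0.034,-0.001,-0.003],"claw": 0.5},
  {"slide": [0.12,-0.038,-0.115],"turn": [0.034,-0.001,-0.003],"claw": 0.5},
])

```text
time: 2.45
tool_pos: [0.5548, -0.1083, 0.2876]
orientation: [[0.002, -0.565, 0.825], [0.0, 0.825, 0.565], [-1.0, -0.001, 0.002]]
ft_force: [0.4, 0.1, 0.9]
opening: 0.504
```

```bash
python3 - <<'E'
from h import *
st();plan([.557,-.112,.178],125)
grab('wrist','w3')
E
```

```text
t 2.45 pos [ 0.5548 -0.1083  0.2876] yaw 124.40 down [ 1.7e-03  1.0e-04 -1.0e+00] F [0.37 0.08 0.88] M [-0.05   0.023 -0.023] open 0.504 q [-0.25  0.01  1.21  0.    1.92 -2.42]
t 2.45 slide [0.1096, -0.0042, -0.0004] turn [-0.0105, 0.0015, 0.0009]
```

View pics/w3.png

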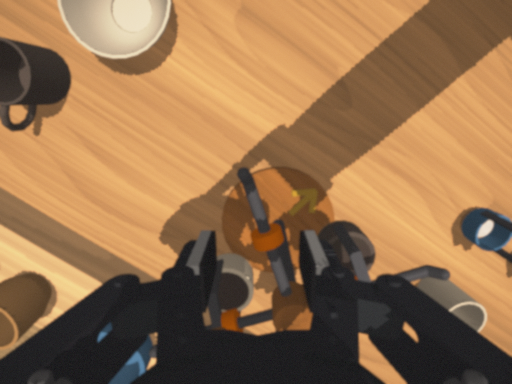

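Request:
drive_tool([
  {"slide": [0.04,-0.004,0],"turn": [-0.01,0.001,0.001],"claw": 0.5},
  {"slide": [0.08,-0.004,0],"turn": [-0.01,0.001,0.001],"claw": 0.5},
  {"slide": [0.11,-0.004,0],"turn": [-0.01,0.001,0.001],"claw": 0.5},
  {"slide": [0.11,-0.004,0],"turn": [-0.01,0.001,0.001],"claw": 0.3},
  {"slide": [0.11,-0.004,0],"turn": [-0.01,0.001,0.001],"claw": 0.3},
  {"slide": [0.11,-0.004,0],"turn": [-0.01,0.001,0.001],"claw": 0.3},
])

```text
time: 3.1
tool_pos: [0.5598, -0.1126, 0.1823]
orientation: [[0.009, -0.574, 0.819], [-0.002, 0.819, 0.574], [-1.0, -0.007, 0.006]]
ft_force: [-0.4, 0.3, -0.6]
opening: 0.302
```

```bash
cat >> h.py <<'E'
AX=np.array([.6225,-.026])
def arc(r_,angs,z,yaws):
    o=r.get_obs();R=o['orientation']
    for a,yw in zip(angs,yaws):
        t=np.radians(a);p=np.r_[AX+r_*np.array([np.cos(t),np.sin(t)]),z]
        y=np.radians(yw);Rt=np.c_[[0,0,-1.],[np.cos(y),np.sin(y),0],np.cross([0,0,-1.],[np.cos(y),np.sin(y),0])]
        print(a,np.round(R.T@(p-o['tool_pos']),4).tolist(),np.round(Ro.from_matrix(R.T@Rt).as_rotvec(),3).tolist())
E
python3 - <<'E'
from h import *
st()
arc(.108,np.arange(229,196,-4.2),.178,np.linspace(124,103,8))
E
```

```text
t 3.10 pos [ 0.5598 -0.1126  0.1823] yaw 125.04 down [ 0.0086 -0.002  -1.    ] F [-0.43  0.28 -0.56] M [ 0.006 -0.037 -0.031] open 0.302 q [-0.26  0.    1.41  0.    1.72 -2.44]
229.0 [0.0043, 0.0089, -0.0038] [0.018, 0.006, 0.007]
224.8 [0.0042, 0.0166, -0.0054] [0.071, 0.006, 0.006]
220.60000000000002 [0.0041, 0.0245, -0.0065] [0.123, 0.006, 0.006]
216.40000000000003 [0.0041, 0.0324, -0.0069] [0.175, 0.006, 0.006]
212.20000000000005 [0.004, 0.0403, -0.0068] [0.228, 0.007, 0.006]
208.00000000000006 [0.004, 0.0482, -0.0061] [0.28, 0.007, 0.006]
203.80000000000007 [0.0039, 0.056, -0.0049] [0.332, 0.007, 0.006]
199.60000000000008 [0.0039, 0.0637, -0.0031] [0.385, 0.007, 0.005]
```

Request:
drive_tool([
  {"slide": [0.004,0.009,-0.004],"turn": [0.018,0.006,0.006],"claw": 0.3},
  {"slide": [0.004,0.0166,-0.0054],"turn": [0.071,0.006,0.006],"claw": 0.3},
  {"slide": [0.004,0.0245,-0.0065],"turn": [0.123,0.006,0.006],"claw": 0.3},
  {"slide": [0.004,0.0324,-0.007],"turn": [0.175,0.006,0.006],"claw": 0.3},
  {"slide": [0.004,0.0403,-0.0068],"turn": [0.228,0.007,0.006],"claw": 0.3},
  {"slide": [0.004,0.048,-0.006],"turn": [0.28,0.007,0.006],"claw": 0.3},
  {"slide": [0.004,0.056,-0.005],"turn": [0.332,0.007,0.006],"claw": 0.3},
  {"slide": [0.004,0.0637,-0.003],"turn": [0.385,0.007,0.006],"claw": 0.3},
])

```text
time: 3.9
tool_pos: [0.5186, -0.0622, 0.1753]
orientation: [[-0.005, -0.221, 0.975], [0.001, 0.975, 0.221], [-1.0, 0.002, -0.004]]
ft_force: [-1.1, -1.9, -0.1]
opening: 0.3
```

```bash
python3 - <<'E'
from h import *
st()
arc(.108,np.arange(197,163,-4.1),.178,np.linspace(102,79,8))
E
```

```text
t 3.90 pos [ 0.5186 -0.0622  0.1753] yaw 102.75 down [-4.7e-03  8.0e-04 -1.0e+00] F [-1.09 -1.89 -0.14] M [-0.349  0.08  -0.022] open 0.300 q [-0.18 -0.12  1.54 -0.    1.73 -1.98]
197.0 [-0.0027, 0.0044, 0.0016] [0.013, -0.004, -0.002]
192.9 [-0.0027, 0.0121, 0.0013] [0.07, -0.004, -0.002]
188.8 [-0.0027, 0.0198, 0.0015] [0.128, -0.004, -0.002]
184.70000000000002 [-0.0027, 0.0275, 0.0023] [0.185, -0.005, -0.001]
180.60000000000002 [-0.0027, 0.0351, 0.0037] [0.242, -0.005, -0.001]
176.50000000000003 [-0.0026, 0.0426, 0.0056] [0.3, -0.005, -0.001]
172.40000000000003 [-0.0026, 0.05, 0.008] [0.357, -0.005, -0.001]
168.30000000000004 [-0.0026, 0.0571, 0.011] [0.414, -0.005, -0.001]
```

Pushing force is about 2 N, as expected. I stop a little short, then look.

Request:
drive_tool([
  {"slide": [-0.0027,0.0045,0.0016],"turn": [0.013,-0.004,-0.002],"claw": 0.3},
  {"slide": [-0.0027,0.012,0.0013],"turn": [0.07,-0.004,-0.002],"claw": 0.3},
  {"slide": [-0.0027,0.02,0.0015],"turn": [0.128,-0.004,-0.002],"claw": 0.3},
  {"slide": [-0.0027,0.0275,0.0023],"turn": [0.185,-0.005,-0.001],"claw": 0.3},
  {"slide": [-0.0027,0.035,0.0037],"turn": [0.242,-0.005,-0.001],"claw": 0.3},
  {"slide": [-0.0027,0.0425,0.0056],"turn": [0.3,-0.005,-0.001],"claw": 0.3},
  {"slide": [-0.0026,0.05,0.008],"turn": [0.357,-0.005,-0.001],"claw": 0.3},
  {"slide": [-0.0026,0.05,0.008],"turn": [0.4,-0.005,-0.001],"claw": 0.3},
])

```text
time: 4.7
tool_pos: [0.5156, -0.0107, 0.1773]
orientation: [[-0.0, 0.174, 0.985], [0.002, 0.985, -0.174], [-1.0, 0.002, -0.001]]
ft_force: [0.6, -0.6, -0.2]
opening: 0.299
```

```bash
cat >> h.py <<'E'
def branch(tag,ang0,cone=20):
    c=load(tag);P=cloud(c);d=P[...,:2]-AX;rr=np.hypot(d[...,0],d[...,1]);a=(np.degrees(np.arctan2(d[...,1],d[...,0]))-ang0+180)%360-180
    m=(P[...,2]>.185)&(P[...,2]<.2145)&(rr>.03)&(rr<.125)&(np.abs(a)<cone)
    Q=P[m]
    x,y=Q[:,0],Q[:,1]
    l=cv2.fitLine(np.c_[x,y].astype(np.float32),cv2.DIST_HUBER,0,.001,.001).ravel()
    n=np.array([-l[1],l[0]]);print(tag,'n',len(x),'line ang',np.degrees(np.arctan2(l[1],l[0]))%180,'axis offset',n@(AX-l[2:]),'med ang',ang0+np.median(a[m]))
E
python3 - <<'E'
from h import *
st()
grab('top','t1');grab('scene','s1')
branch('t1',172)
c=load('t1');cv2.imwrite('pics/t1z.png',cv2.resize(c['image'][85:205,195:325,::-1],None,fx=6,fy=5,interpolation=cv2.INTER_CUBIC))
E
```

```text
t 4.70 pos [ 0.5156 -0.0107  0.1773] yaw 80.00 down [-3.0e-04  1.6e-03 -1.0e+00] F [ 0.58 -0.64 -0.16] M [-0.114  0.    -0.012] open 0.299 q [-0.09 -0.14  1.55  0.    1.73 -1.48]Traceback (most recent call last):
  File "<stdin>", line 4, in <module>
  File "h.py", line 43, in branch
    l=cv2.fitLine(np.c_[x,y].astype(np.float32),cv2.DIST_HUBER,0,.001,.001).ravel()
      ~~~~~~~~~~~^^^^^^^^^^^^^^^^^^^^^^^^^^^^^^^^^^^^^^^^^^^^^^^^^^^^^^^^^^
cv2.error: OpenCV(4.12.0) /io/opencv/modules/imgproc/src/linefit.cpp:50: error: (-215:Assertion failed) count > 0 in function 'fitLine2D_wods'
```

Request:
drive_tool([
  {"slide": [-0.03,-0.002,0],"turn": [0,0,0],"claw": 0.4},
  {"slide": [-0.08,-0.002,0],"turn": [0,0,0],"claw": 0.4},
  {"slide": [-0.13,0,0.01],"turn": [0,0,0],"claw": 0.6},
  {"slide": [-0.17,0,0.05],"turn": [0,0,0],"claw": 1},
  {"slide": [-0.2,0,0.1],"turn": [0,0,0],"claw": 1},
  {"slide": [-0.22,0,0.13],"turn": [0,0,0],"claw": 1},
  {"slide": [-0.22,0,0.13],"turn": [0,0,0],"claw": 1},
  {"slide": [-0.22,0,0.13],"turn": [0,0,0],"claw": 1},
])

```text
time: 5.6
tool_pos: [0.6456, -0.0347, 0.3948]
orientation: [[-0.003, 0.172, 0.985], [0.002, 0.985, -0.172], [-1.0, 0.001, -0.003]]
ft_force: [0.2, -0.3, 0.4]
opening: 1.004
```

```bash
python3 - <<'E'
from h import *
st()
c=grab('wrist','w4');branch('w4',172)
cv2.imwrite('pics/w4z.png',cv2.resize(c['image'][:240,150:400,::-1],None,fx=2.4,fy=2.4,interpolation=cv2.INTER_CUBIC))
E
```

```text
t 5.60 pos [ 0.6456 -0.0347  0.3948] yaw 80.10 down [-0.0028  0.0017 -1.    ] F [ 0.2  -0.34  0.37] M [-0.009  0.003 -0.027] open 1.004 q [-0.11  0.35  0.63  0.    2.16 -1.5 ]
w4 n 921 line ang 176.50894 axis offset -0.0013827312747760057 med ang 175.53237321982465
```

View pics/w4z.png

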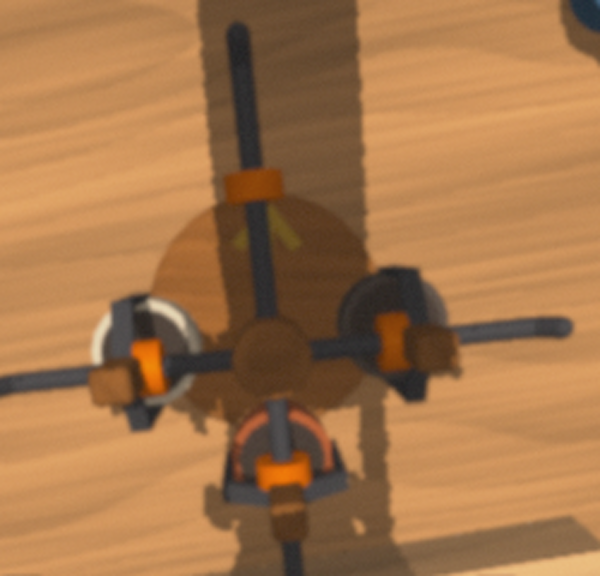

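```bash
python3 - <<'E'
from h import *
c=load('w4');Z=lambda x,y:(150+x/2.4-.3,y/2.4-.3)
P=cloud(c);m=(np.abs(P[...,2]-.2245)<.004)&(np.hypot(P[...,0]-.622,P[...,1]+.026)<.022);Q=P[m];print('cap',Q.mean(0),len(Q));ax=Q.mean(0)[:2]
B=onz(c,[Z(238,245),Z(299,245)],.018);print(B); d=B.mean(0)[:2]-ax;print('barb mid ang',np.degrees(np.arctan2(d[1],d[0])),np.hypot(*d)); e=B[1]-B[0];print('barb chord normal',np.degrees(np.arctan2(e[1],e[0]))+90)
# base circle from colour edge
img=c['image'];E=[Z(153,275),Z(165,245),Z(200,210),Z(340,212),Z(362,240),Z(300,410),Z(225,415)]
Bc=onz(c,E,.016)[:,:2];A=np.c_[2*Bc,np.ones(len(Bc))];q=np.linalg.lstsq(A,(Bc**2).sum(1),rcond=None)[0];print('base',q[:2],np.sqrt(q[2]+q[:2]@q[:2]))
T=onz(c,[Z(237,40),],.2205);T2=onz(c,[Z(560,326),Z(5,385)],.2205)
for t in np.r_[T,T2]: d=t[:2]-ax;print('tip',t,np.degrees(np.arctan2(d[1],d[0]))%360,np.hypot(*d))
h=cv2.cvtColor(img,cv2.COLOR_RGB2HSV)
m=(h[...,0]>=20)&(h[...,0]<34)&(h[...,1]>130);v,u=np.nonzero(m);k=(np.abs(u-262)<25)&(np.abs(v-98)<22);print(k.sum(),np.c_[u[k],v[k]].tolist()[:80])
E
```

```text
cap [ 0.62300778 -0.02482053  0.22361186] 878
[[ 0.57247067 -0.03595341  0.018     ]
 [ 0.57972062  0.00571457  0.018     ]]
barb mid ang 168.31631168017884 0.04790469474145936
barb chord normal 170.12972544985848
base [ 0.61788266 -0.02485687] 0.08163544485252622
tip [ 0.49581093 -0.01742085  0.2205    ] 176.67056835190792 0.12741190593332624
tip [0.63087068 0.10202143 0.2205    ] 86.45278626161435 0.12708543180311838
tip [ 0.61450994 -0.14442749  0.2205    ] 265.9360779008291 0.11990845861789554
65 [[262, 87], [263, 88], [262, 89], [263, 89], [264, 89], [262, 90], [263, 90], [264, 90], [264, 91], [266, 91], [262, 92], [263, 92], [264, 92], [265, 92], [266, 92], [263, 93], [264, 93], [265, 93], [266, 93], [267, 93], [262, 94], [263, 94], [266, 94], [267, 94], [268, 94], [265, 95], [266, 95], [267, 95], [268, 95], [269, 95], [252, 96], [267, 96], [268, 96], [269, 96], [251, 97], [267, 97], [269, 97], [270, 97], [271, 97], [250, 98], [251, 98], [268, 98], [269, 98], [270, 98], [271, 98], [272, 98], [250, 99], [251, 99], [252, 99], [269, 99], [270, 99], [272, 99], [249, 100], [250, 100], [251, 100], [269, 100], [271, 100], [273, 100], [249, 101], [250, 101], [251, 101], [271, 101], [272, 101], [250, 102], [271, 102]]
```

Request:
drive_tool([
  {"slide": [0.02,0,-0.05],"turn": [0,0,0],"claw": 0.5},
  {"slide": [0.05,0,-0.1],"turn": [0,0,0],"claw": 0.4},
  {"slide": [0.09,0.001,-0.132],"turn": [0,0,0],"claw": 0.4},
  {"slide": [0.09,0.001,-0.132],"turn": [0,0,0],"claw": 0.4},
  {"slide": [0.13,0.001,-0.132],"turn": [0,0,0],"claw": 0.4},
  {"slide": [0.13,0.001,-0.132],"turn": [0,0,0],"claw": 0.4},
])

```text
time: 6.25
tool_pos: [0.5097, -0.0097, 0.2599]
orientation: [[-0.012, 0.172, 0.985], [0.002, 0.985, -0.172], [-1.0, 0.0, -0.012]]
ft_force: [0.8, -0.1, -0.9]
opening: 0.396
```

```bash
python3 - <<'E'
from h import *
st();arc(.108,[174],.178,[80])
E
```

```text
t 6.25 pos [ 0.5097 -0.0097  0.2599] yaw 80.10 down [-0.0116  0.0024 -0.9999] F [ 0.75 -0.09 -0.93] M [-0.045 -0.004  0.002] open 0.396 q [-0.09 -0.13  1.4   0.    1.89 -1.48]
174 [0.0818, -0.004, 0.0071] [0.002, -0.012, -0.0]
```

Request:
drive_tool([
  {"slide": [0.03,-0.004,0.006],"turn": [0,-0.01,0],"claw": 0.4},
  {"slide": [0.06,-0.004,0.006],"turn": [0,-0.01,0],"claw": 0.4},
  {"slide": [0.082,-0.004,0.007],"turn": [0,-0.01,0],"claw": 0.3},
  {"slide": [0.082,-0.004,0.007],"turn": [0,-0.01,0],"claw": 0.3},
  {"slide": [0.082,-0.004,0.007],"turn": [0,-0.01,0],"claw": 0.3},
])

```text
time: 6.75
tool_pos: [0.52, -0.0153, 0.1862]
orientation: [[0.01, 0.173, 0.985], [-0.0, 0.985, -0.173], [-1.0, 0.001, 0.01]]
ft_force: [-1.2, -0.4, 0.9]
opening: 0.306
```

```bash
python3 - <<'E'
from h import *
st();arc(.108,[172,170,168,166,164.4],.178,[80,79,78,77,77])
E
```

```text
t 6.75 pos [ 0.52   -0.0153  0.1862] yaw 80.06 down [ 9.8e-03 -4.0e-04 -1.0e+00] F [-1.22 -0.37  0.94] M [-0.037 -0.022 -0.02 ] open 0.306 q [-0.1  -0.14  1.54  0.    1.73 -1.49]
172 [0.0082, 0.0035, -0.0052] [0.001, 0.01, -0.001]
170 [0.0082, 0.0073, -0.0052] [0.018, 0.01, -0.001]
168 [0.0082, 0.0111, -0.0052] [0.036, 0.01, -0.002]
166 [0.0082, 0.0148, -0.005] [0.053, 0.01, -0.002]
164.4 [0.0082, 0.0178, -0.0047] [0.053, 0.01, -0.002]
```

Request:
drive_tool([
  {"slide": [0.004,0.004,-0.003],"turn": [0,0,0],"claw": 0.3},
  {"slide": [0.004,0.007,-0.003],"turn": [0.018,0,0],"claw": 0.3},
  {"slide": [0.004,0.011,-0.003],"turn": [0.036,0,0],"claw": 0.3},
  {"slide": [0.004,0.015,-0.003],"turn": [0.05,0,0],"claw": 0.3},
  {"slide": [0.004,0.018,-0.003],"turn": [0.05,0,0],"claw": 0.3},
  {"slide": [0.004,0.018,-0.003],"turn": [0.05,0,0],"claw": 0.3},
  {"slide": [0.004,0.018,-0.003],"turn": [0.05,0,0],"claw": 0.3},
])

```text
time: 7.45
tool_pos: [0.5199, 0.0033, 0.1799]
orientation: [[0.008, 0.221, 0.975], [0.0, 0.975, -0.221], [-1.0, 0.002, 0.007]]
ft_force: [0.2, -1.2, 1.2]
opening: 0.303
```

```bash
python3 - <<'E'
from h import *
st();o=r.get_obs();d=o['tool_pos'][:2]-AX;print(np.degrees(np.arctan2(d[1],d[0])),np.hypot(*d))
E
```

```text
t 7.45 pos [0.5199 0.0033 0.1799] yaw 77.21 down [ 7.6e-03  2.0e-04 -1.0e+00] F [ 0.15 -1.23  1.15] M [ 0.023 -0.032  0.077] open 0.303 q [-0.06 -0.14  1.55  0.    1.72 -1.41]
164.07994409904813 0.10664398885427406
```

Request:
drive_tool([
  {"slide": [-0.03,-0.003,0],"turn": [0,0,0],"claw": 0.4},
  {"slide": [-0.08,-0.003,0],"turn": [0,0,0],"claw": 0.4},
  {"slide": [-0.13,0,0.01],"turn": [0,0,0],"claw": 0.6},
  {"slide": [-0.17,0,0.05],"turn": [0,0,0],"claw": 1},
  {"slide": [-0.2,0,0.1],"turn": [0,0,0],"claw": 1},
  {"slide": [-0.21,0,0.12],"turn": [0,0,0],"claw": 1},
  {"slide": [-0.21,0,0.12],"turn": [0,0,0],"claw": 1},
  {"slide": [-0.21,0,0.12],"turn": [0,0,0],"claw": 1},
])

```text
time: 8.25
tool_pos: [0.6364, -0.0238, 0.3889]
orientation: [[0.005, 0.222, 0.975], [0.0, 0.975, -0.222], [-1.0, 0.001, 0.005]]
ft_force: [0.3, -0.2, -0.3]
opening: 1.006
```

```bash
python3 - <<'E'
from h import *
st()
c=grab('wrist','w5');branch('w5',170,12)
P=cloud(c);m=(np.abs(P[...,2]-.2245)<.004)&(np.hypot(P[...,0]-.622,P[...,1]+.026)<.022);Q=P[m];print('cap',Q.mean(0))
d=P[...,:2]-Q.mean(0)[:2];rr=np.hypot(d[...,0],d[...,1]);an=np.degrees(np.arctan2(d[...,1],d[...,0]))%360
h=cv2.cvtColor(c['image'],cv2.COLOR_RGB2HSV);org=(h[...,0]<18)&(h[...,1]>170)
for lo in np.arange(.03,.14,.006):
    k=(rr>=lo)&(rr<lo+.006)&(np.abs(an-170)<20)&(P[...,2]>.18)
    if k.sum(): print('%.3f n%d top %.4f med %.4f ang %.2f org %.2f'%(lo,k.sum(),np.percentile(P[k][:,2],85),np.median(P[k][:,2]),np.median(an[k]),org[k].mean()))
k=org&(np.abs(an-170)<20)&(rr<.13)&(P[...,2]>.2);print('collar r',np.percentile(rr[k],[2,50,98]))
cv2.imwrite('pics/w5z.png',cv2.resize(c['image'][:240,150:400,::-1],None,fx=2.4,fy=2.4,interpolation=cv2.INTER_CUBIC))
E
```

```text
t 8.25 pos [ 0.6364 -0.0238  0.3889] yaw 77.18 down [ 4.7e-03  4.0e-04 -1.0e+00] F [ 0.28 -0.16 -0.25] M [-0.011  0.015  0.04 ] open 1.006 q [-0.09  0.3   0.71  0.    2.13 -1.44]
w5 n 914 line ang 169.06898 axis offset -0.001297126924342672 med ang 168.0510677661856
cap [ 0.62296969 -0.02467181  0.2235987 ]
0.030 n52 top 0.2108 med 0.2099 ang 168.70 org 0.00
0.036 n54 top 0.2110 med 0.2099 ang 168.56 org 0.00
0.042 n55 top 0.2110 med 0.2095 ang 169.58 org 0.00
0.048 n58 top 0.2107 med 0.2100 ang 169.23 org 0.00
0.054 n54 top 0.2109 med 0.2098 ang 169.06 org 0.00
0.060 n63 top 0.2111 med 0.2099 ang 168.86 org 0.00
0.066 n150 top 0.2183 med 0.2165 ang 169.33 org 0.97
0.072 n157 top 0.2182 med 0.2166 ang 169.17 org 0.99
0.078 n76 top 0.2163 med 0.2103 ang 169.08 org 0.33
0.084 n61 top 0.2109 med 0.2096 ang 169.02 org 0.00
0.090 n65 top 0.2107 med 0.2099 ang 168.91 org 0.00
0.096 n60 top 0.2109 med 0.2098 ang 169.26 org 0.00
0.102 n68 top 0.2107 med 0.2101 ang 168.89 org 0.00
0.108 n66 top 0.2109 med 0.2097 ang 169.04 org 0.00
0.114 n68 top 0.2108 med 0.2096 ang 169.35 org 0.00
0.120 n88 top 0.2167 med 0.2129 ang 168.99 org 0.00
0.126 n80 top 0.2204 med 0.2191 ang 169.08 org 0.00
0.132 n21 top 0.2195 med 0.2187 ang 169.00 org 0.00
collar r [0.06674916 0.07260259 0.07854614]
```

View pics/w5z.png

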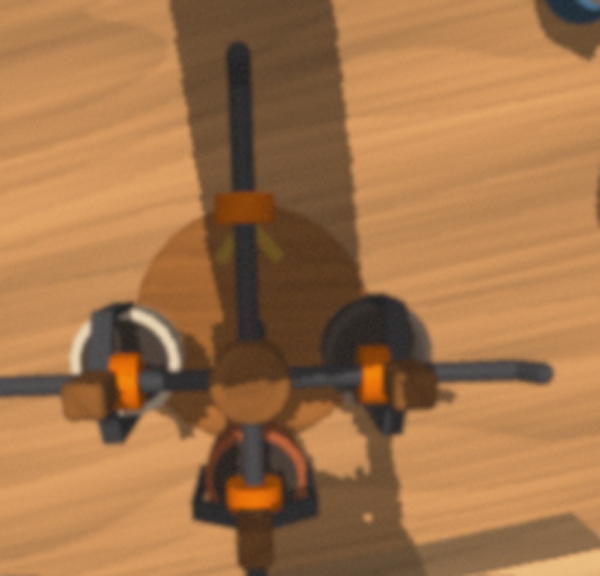

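```bash
python3 - <<'E'
from h import *
plan([.505,.20,.28],59.3)
E
```

```text
t 8.30 slide [0.1092, 0.1889, -0.1772] turn [0.3122, 0.0052, -0.0024]
```

Request:
drive_tool([
  {"slide": [0,0.03,-0.03],"turn": [0.05,0,0],"claw": 0.6},
  {"slide": [0.02,0.06,-0.06],"turn": [0.1,0,0],"claw": 0.6},
  {"slide": [0.05,0.1,-0.1],"turn": [0.2,0,0],"claw": 0.6},
  {"slide": [0.08,0.15,-0.15],"turn": [0.31,0.005,-0.002],"claw": 0.6},
  {"slide": [0.109,0.189,-0.177],"turn": [0.312,0.005,-0.002],"claw": 0.6},
  {"slide": [0.109,0.189,-0.177],"turn": [0.312,0.005,-0.002],"claw": 0.6},
  {"slide": [0.109,0.189,-0.177],"turn": [0.312,0.005,-0.002],"claw": 0.6},
  {"slide": [0.109,0.189,-0.177],"turn": [0.312,0.005,-0.002],"claw": 0.6},
])

```text
time: 9.1
tool_pos: [0.5035, 0.2002, 0.2811]
orientation: [[0.003, 0.508, 0.861], [-0.0, 0.861, -0.508], [-1.0, 0.001, 0.003]]
ft_force: [-0.5, 0.0, 0.2]
opening: 0.6
```

```bash
python3 - <<'E'
from h import *
st();c=grab('wrist','w6')
cv2.imwrite('pics/w6z.png',cv2.resize(c['image'][60:260,150:380,::-1],None,fx=3,fy=3,interpolation=cv2.INTER_CUBIC))
E
```

```text
t 9.10 pos [0.5035 0.2002 0.2811] yaw 59.44 down [ 2.8e-03 -4.0e-04 -1.0e+00] F [-0.52  0.02  0.17] M [ 0.013 -0.016 -0.03 ] open 0.600 q [ 0.32 -0.05  1.29 -0.    1.9  -0.72]
```

View pics/w6z.png

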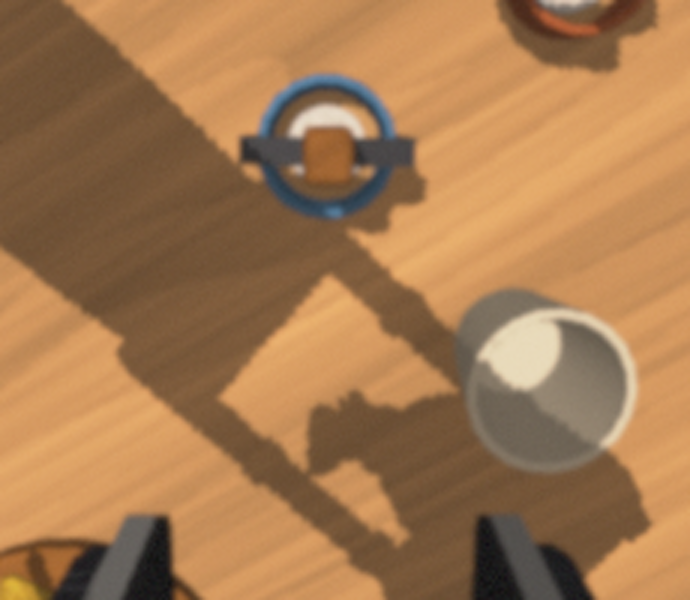

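```bash
python3 - <<'E'
from h import *
c=load('w6');Z=lambda x,y:(150+x/3-.33,60+y/3-.33)
print('toggle',onz(c,[Z(329,157)],.143)); sh=onz(c,[Z(241,151),Z(413,153)],.091);d=sh[1]-sh[0];print(sh.mean(0),np.linalg.norm(d),np.degrees(np.arctan2(d[1],d[0])))
print('rim',onz(c,[Z(327,147)],.046))
P=cloud(c);m=(np.abs(P[...,2]-.143)<.004)&(np.hypot(P[...,0]-.45,P[...,1]-.233)<.03);Q=P[m];print('top face',len(Q),Q.mean(0))
tp=Q.mean(0)[:2]
plan([.4505,.2335,.175],59.3)
E
```

```text
toggle [[0.45129426 0.23302594 0.143     ]]
[0.45126928 0.23279211 0.091     ] 0.06146831302025395 58.8080762916499
rim [[0.45094791 0.23333319 0.046     ]]
top face 336 [0.4508813  0.23308723 0.14206681]
t 9.15 slide [0.1068, 0.0015, -0.0641] turn [0.0008, 0.0037, -0.0021]
```

Request:
drive_tool([
  {"slide": [0.02,0.001,-0.03],"turn": [0.007,0.003,-0.002],"claw": 0.5},
  {"slide": [0.06,0.001,-0.0635],"turn": [0.007,0.003,-0.002],"claw": 0.5},
  {"slide": [0.1,0.001,-0.0635],"turn": [0.007,0.003,-0.002],"claw": 0.5},
  {"slide": [0.1,0.001,-0.0635],"turn": [0.007,0.003,-0.002],"claw": 0.5},
  {"slide": [0.1,0.001,-0.0635],"turn": [0.007,0.003,-0.002],"claw": 0.5},
  {"slide": [0.1,0.001,-0.0635],"turn": [0.007,0.003,-0.002],"claw": 0.5},
])

```text
time: 9.75
tool_pos: [0.4535, 0.2328, 0.1846]
orientation: [[0.004, 0.518, 0.855], [0.002, 0.855, -0.518], [-1.0, 0.003, 0.003]]
ft_force: [-0.2, -0.3, -0.2]
opening: 0.499
```

```bash
python3 - <<'E'
from h import *
st();plan([.451,.233,.115],58.9)
E
```

```text
t 9.75 pos [0.4535 0.2328 0.1846] yaw 58.80 down [ 0.0039  0.0015 -1.    ] F [-0.19 -0.35 -0.2 ] M [ 0.01  -0.029  0.005] open 0.499 q [ 0.41 -0.16  1.56 -0.    1.74 -0.62]
t 9.75 slide [0.0696, -0.0014, -0.0024] turn [-0.0017, 0.0025, -0.0033]
```

Request:
drive_tool([
  {"slide": [0.03,-0.001,-0.002],"turn": [-0.001,0.002,-0.003],"claw": 0.5},
  {"slide": [0.05,-0.001,-0.002],"turn": [-0.001,0.002,-0.003],"claw": 0.5},
  {"slide": [0.0695,-0.001,-0.002],"turn": [-0.001,0.002,-0.003],"claw": 0.5},
  {"slide": [0.0695,-0.001,-0.002],"turn": [-0.001,0.002,-0.003],"claw": 0.5},
  {"slide": [0.0695,-0.001,-0.002],"turn": [-0.001,0.002,-0.003],"claw": 0.4},
], grip_force=40)

```text
time: 10.25
tool_pos: [0.4508, 0.2333, 0.1138]
orientation: [[-0.002, 0.516, 0.856], [-0.001, 0.856, -0.516], [-1.0, -0.002, -0.001]]
ft_force: [-0.3, -1.0, -0.5]
opening: 0.397
```

```bash
python3 - <<'E'
from h import *
st();plan([.451,.233,.115],58.9)
E
```

```text
t 10.25 pos [0.4508 0.2333 0.1138] yaw 58.91 down [-1.6e-03 -8.0e-04 -1.0e+00] F [-0.3  -1.   -0.53] M [-0.007  0.008 -0.038] open 0.397 q [ 0.41 -0.15  1.67 -0.    1.62 -0.62]
t 10.25 slide [-0.0012, -0.0002, 0.0004] turn [0.0002, -0.0009, 0.0015]
```

Request:
drive_tool([
  {"slide": [0,0,0],"turn": [0,0,0],"claw": 0.3},
  {"slide": [0,0,0],"turn": [0,0,0],"claw": 0.22},
  {"slide": [0,0,0],"turn": [0,0,0],"claw": 0.15},
  {"slide": [0,0,0],"turn": [0,0,0],"claw": 0.1},
  {"slide": [0,0,0],"turn": [0,0,0],"claw": 0.0},
  {"slide": [0,0,0],"turn": [0,0,0],"claw": 0.0},
], grip_force=40)

```text
time: 10.85
tool_pos: [0.4503, 0.2336, 0.1132]
orientation: [[-0.001, 0.516, 0.857], [-0.001, 0.857, -0.516], [-1.0, -0.001, -0.001]]
ft_force: [0.0, -0.0, 6.1]
opening: 0.184
```

```bash
python3 - <<'E'
from h import *
st()
E
```

```text
t 10.85 pos [0.4503 0.2336 0.1132] yaw 58.96 down [-1.2e-03 -7.0e-04 -1.0e+00] F [ 0.05 -0.03  6.14] M [-0.053 -0.037  0.042] open 0.184 q [ 0.41 -0.15  1.68 -0.    1.62 -0.62]
```

Request:
drive_tool([
  {"slide": [-0.003,0,0],"turn": [0,0,0],"claw": 0},
  {"slide": [-0.01,0,0],"turn": [0,0,0],"claw": 0},
  {"slide": [-0.025,0,0],"turn": [0,0,0],"claw": 0},
  {"slide": [-0.045,0,0],"turn": [0,0,0],"claw": 0},
  {"slide": [-0.07,0,0],"turn": [0,0,0],"claw": 0},
  {"slide": [-0.1,0,0],"turn": [0,0,0],"claw": 0},
  {"slide": [-0.13,0,0],"turn": [0,0,0],"claw": 0},
  {"slide": [-0.13,0,0],"turn": [0,0,0],"claw": 0},
])

```text
time: 11.65
tool_pos: [0.4513, 0.2341, 0.2477]
orientation: [[0.004, 0.516, 0.857], [0.002, 0.857, -0.516], [-1.0, 0.004, 0.003]]
ft_force: [0.1, -0.3, -1.4]
opening: 0.176
```

```bash
python3 - <<'E'
from h import *
st();plan([.4462,.0092,.243],79.05)
E
```

```text
t 11.65 pos [0.4513 0.2341 0.2477] yaw 58.96 down [ 0.004   0.0017 -1.    ] F [ 0.07 -0.29 -1.37] M [-0.009 -0.072 -0.035] open 0.176 q [ 0.41 -0.16  1.44 -0.    1.85 -0.62]
t 11.65 slide [0.0042, -0.1953, 0.1116] turn [-0.3506, 0.0032, -0.0031]
```

Request:
drive_tool([
  {"slide": [0.0,-0.015,0.009],"turn": [-0.03,0,0],"claw": 0},
  {"slide": [0.0,-0.045,0.026],"turn": [-0.08,0,0],"claw": 0},
  {"slide": [0.0,-0.08,0.046],"turn": [-0.14,0,0],"claw": 0},
  {"slide": [0.0,-0.12,0.069],"turn": [-0.21,0,0],"claw": 0},
  {"slide": [0.002,-0.155,0.089],"turn": [-0.28,0,0],"claw": 0},
  {"slide": [0.004,-0.18,0.103],"turn": [-0.33,0.002,-0.002],"claw": 0},
  {"slide": [0.004,-0.195,0.1115],"turn": [-0.35,0.003,-0.003],"claw": 0},
  {"slide": [0.004,-0.195,0.1115],"turn": [-0.35,0.003,-0.003],"claw": 0},
])

```text
time: 12.45
tool_pos: [0.4446, 0.0071, 0.2373]
orientation: [[-0.009, 0.194, 0.981], [-0.004, 0.981, -0.194], [-1.0, -0.006, -0.008]]
ft_force: [-0.5, 0.3, -1.2]
opening: 0.187
```

Request:
drive_tool([
  {"slide": [0,0,0],"turn": [0,0,0],"claw": 0},
  {"slide": [0,0,0],"turn": [0,0,0],"claw": 0},
  {"slide": [0,0,0],"turn": [0,0,0],"claw": 0},
  {"slide": [0,0,0],"turn": [0,0,0],"claw": 0},
])

```text
time: 12.85
tool_pos: [0.4449, 0.0097, 0.2377]
orientation: [[-0.008, 0.189, 0.982], [-0.004, 0.982, -0.189], [-1.0, -0.005, -0.007]]
ft_force: [-0.9, -0.1, -1.8]
opening: 0.181
```

```bash
python3 - <<'E'
from h import *
st();plan([.4462,.0092,.243],79.05)
c=grab('scene','s2');cv2.imwrite('pics/s2z.png',cv2.resize(c['image'][120:270,200:350,::-1],None,fx=4,fy=4,interpolation=cv2.INTER_CUBIC))
c=grab('wrist','w7')
E
```

```text
t 12.85 pos [0.4449 0.0097 0.2377] yaw 79.08 down [-0.0083 -0.0036 -1.    ] F [-0.87 -0.08 -1.81] M [ 0.015  0.015 -0.019] open 0.181 q [-0.05 -0.32  1.6  -0.    1.87 -1.43]
t 12.85 slide [-0.0053, -0.0003, 0.0013] turn [0.0006, -0.0074, 0.0051]
```

View pics/s2z.png

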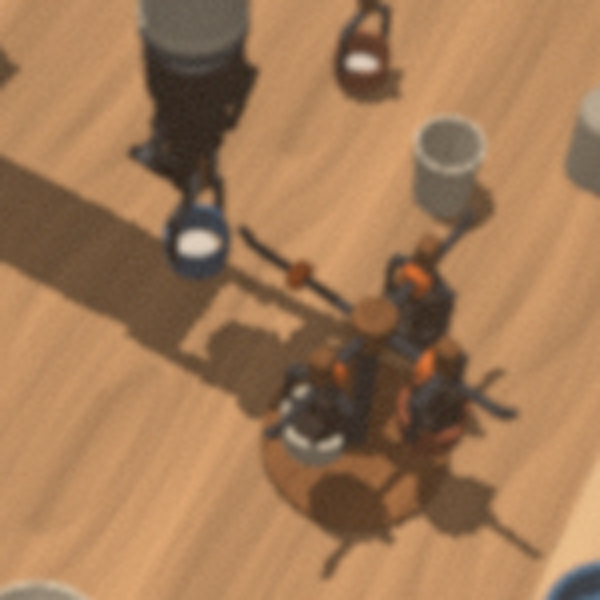

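View pics/w7.png

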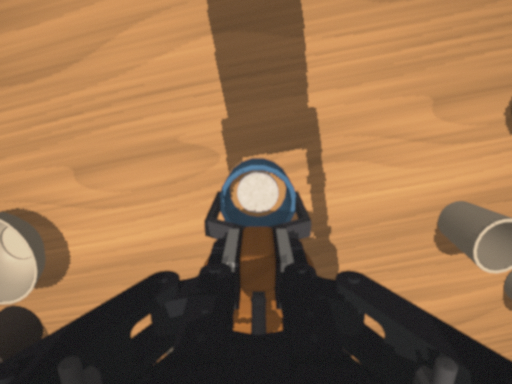

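Request:
drive_tool([
  {"slide": [-0.005,0,0.001],"turn": [0,-0.007,0.005],"claw": 0},
  {"slide": [-0.005,0,0.001],"turn": [0,-0.007,0.005],"claw": 0},
  {"slide": [-0.005,0,0.006],"turn": [0,-0.007,0.005],"claw": 0},
  {"slide": [-0.005,0,0.014],"turn": [0,-0.007,0.005],"claw": 0},
  {"slide": [-0.005,0,0.022],"turn": [0,-0.007,0.005],"claw": 0},
  {"slide": [-0.005,0,0.027],"turn": [0,-0.007,0.005],"claw": 0},
  {"slide": [-0.005,0,0.027],"turn": [0,-0.007,0.005],"claw": 0},
  {"slide": [-0.005,0,0.027],"turn": [0,-0.007,0.005],"claw": 0},
])

```text
time: 13.75
tool_pos: [0.4715, 0.0038, 0.2423]
orientation: [[-0.001, 0.191, 0.982], [-0.0, 0.982, -0.191], [-1.0, -0.0, -0.001]]
ft_force: [-0.2, -0.1, -1.2]
opening: 0.179
```

```bash
python3 - <<'E'
from h import *
st();arc(.10,[169.05],.243,[79.05])
c=grab('wrist','w8')
c=grab('scene','s3');cv2.imwrite('pics/s3z.png',cv2.resize(c['image'][150:230,220:320,::-1],None,fx=7,fy=7,interpolation=cv2.INTER_CUBIC))
E
```

```text
t 13.75 pos [0.4715 0.0038 0.2423] yaw 79.00 down [-0.0012 -0.     -1.    ] F [-0.22 -0.14 -1.25] M [-0.039 -0.001  0.024] open 0.179 q [-0.06 -0.25  1.54 -0.    1.86 -1.44]
169.05 [-0.0008, -0.0005, 0.0539] [-0.001, -0.001, 0.0]
```

View pics/w8.png

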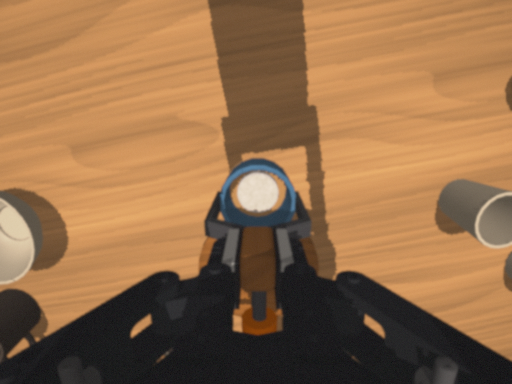

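View pics/s3z.png

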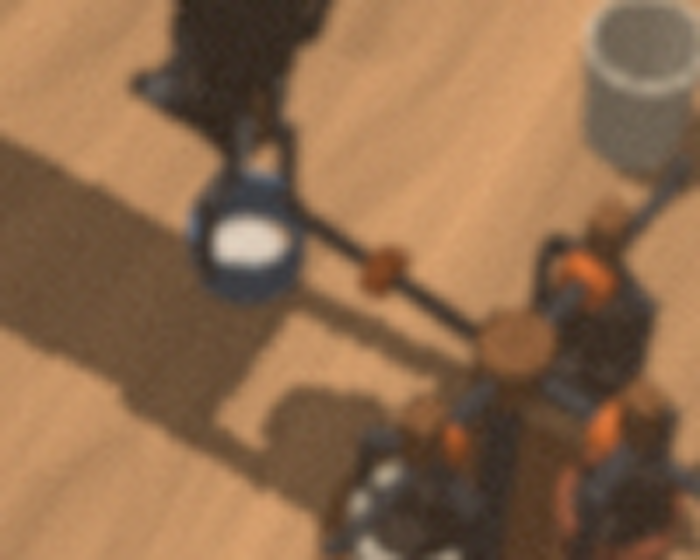

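Request:
drive_tool([
  {"slide": [0,0,0.007],"turn": [0,0,0],"claw": 0},
  {"slide": [0,0,0.014],"turn": [0,0,0],"claw": 0},
  {"slide": [0,0,0.021],"turn": [0,0,0],"claw": 0},
  {"slide": [0,0,0.028],"turn": [0,0,0],"claw": 0},
  {"slide": [0,0,0.03],"turn": [0,0,0],"claw": 0},
  {"slide": [0,0,0.03],"turn": [0,0,0],"claw": 0},
])

```text
time: 14.45
tool_pos: [0.5012, -0.002, 0.2422]
orientation: [[-0.001, 0.191, 0.982], [-0.0, 0.982, -0.191], [-1.0, -0.0, -0.001]]
ft_force: [-0.4, -0.1, -1.4]
opening: 0.181
```

```bash
python3 - <<'E'
from h import *
st();arc(.10,[169.05],.243,[79.05])
c=grab('wrist','w9')
c=grab('scene','s4');cv2.imwrite('pics/s4z.png',cv2.resize(c['image'][150:230,220:320,::-1],None,fx=7,fy=7,interpolation=cv2.INTER_CUBIC))
E
```

```text
t 14.45 pos [ 0.5012 -0.002   0.2422] yaw 79.00 down [-1.1e-03 -1.0e-04 -1.0e+00] F [-0.35 -0.12 -1.39] M [-0.002  0.027  0.026] open 0.181 q [-0.07 -0.17  1.47 -0.    1.85 -1.45]
169.05 [-0.0008, -0.0005, 0.0237] [-0.001, -0.001, 0.0]
```

View pics/w9.png

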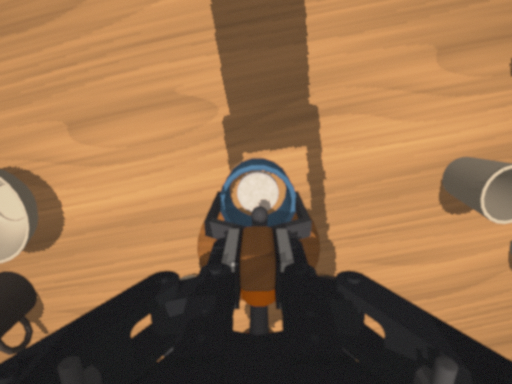

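View pics/s4z.png

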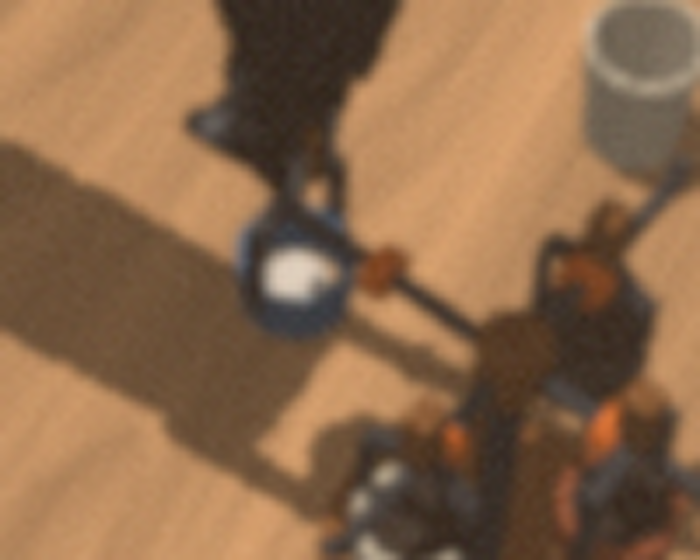

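Request:
drive_tool([
  {"slide": [0,0,0.007],"turn": [0,0,0],"claw": 0},
  {"slide": [0,0,0.014],"turn": [0,0,0],"claw": 0},
  {"slide": [0,0,0.02],"turn": [0,0,0],"claw": 0},
  {"slide": [0,0,0.023],"turn": [0,0,0],"claw": 0},
  {"slide": [0,0,0.023],"turn": [0,0,0],"claw": 0},
  {"slide": [0,0,0.023],"turn": [0,0,0],"claw": 0},
])

```text
time: 15.15
tool_pos: [0.5235, -0.0063, 0.2424]
orientation: [[-0.001, 0.191, 0.982], [-0.0, 0.982, -0.191], [-1.0, -0.0, -0.001]]
ft_force: [0.6, -1.0, -2.0]
opening: 0.177
```

```bash
python3 - <<'E'
from h import *
st();arc(.10,[169.05],.23,[79.05])
E
```

```text
t 15.15 pos [ 0.5235 -0.0063  0.2424] yaw 79.01 down [-8.e-04 -0.e+00 -1.e+00] F [ 0.57 -1.   -1.98] M [0.005 0.021 0.003] open 0.177 q [-0.08 -0.11  1.41 -0.    1.84 -1.46]
169.05 [0.0124, -0.0005, 0.001] [-0.001, -0.001, 0.0]
```

Request:
drive_tool([
  {"slide": [0.004,-0.0003,0],"turn": [0,0,0],"claw": 0},
  {"slide": [0.008,-0.0005,0],"turn": [0,0,0],"claw": 0},
  {"slide": [0.012,-0.0005,0],"turn": [0,0,0],"claw": 0},
  {"slide": [0.015,-0.0005,0],"turn": [0,0,0],"claw": 0},
  {"slide": [0.016,-0.0005,0],"turn": [0,0,0],"claw": 0},
  {"slide": [0.017,-0.0005,0],"turn": [0,0,0],"claw": 0},
  {"slide": [0.017,-0.0005,0],"turn": [0,0,0],"claw": 0},
])

```text
time: 15.85
tool_pos: [0.5234, -0.0068, 0.2255]
orientation: [[-0.0, 0.191, 0.982], [-0.0, 0.982, -0.191], [-1.0, -0.0, -0.0]]
ft_force: [0.1, -0.1, -1.5]
opening: 0.182
```

```bash
python3 - <<'E'
from h import *
st()
E
```

```text
t 15.85 pos [ 0.5234 -0.0068  0.2255] yaw 79.01 down [-4.e-04 -1.e-04 -1.e+00] F [ 0.15 -0.1  -1.5 ] M [-0.048  0.006 -0.027] open 0.182 q [-0.08 -0.12  1.45 -0.    1.81 -1.46]
```

Request:
drive_tool([
  {"slide": [0.001,0,0],"turn": [0,0,0],"claw": 0},
  {"slide": [0.002,0,0],"turn": [0,0,0],"claw": 0},
  {"slide": [0.003,0,0],"turn": [0,0,0],"claw": 0},
  {"slide": [0.003,0,0],"turn": [0,0,0],"claw": 0},
])

```text
time: 16.25
tool_pos: [0.5233, -0.0068, 0.2224]
orientation: [[-0.001, 0.191, 0.982], [-0.0, 0.982, -0.191], [-1.0, -0.0, -0.001]]
ft_force: [0.3, 0.7, -1.9]
opening: 0.179
```

Request:
drive_tool([
  {"slide": [0.0005,0,0],"turn": [0,0,0],"claw": 0},
  {"slide": [0.001,0,0],"turn": [0,0,0],"claw": 0},
  {"slide": [0.001,0,0],"turn": [0,0,0],"claw": 0},
])

```text
time: 16.55
tool_pos: [0.5234, -0.0068, 0.2218]
orientation: [[0.0, 0.191, 0.982], [-0.0, 0.982, -0.191], [-1.0, -0.0, 0.0]]
ft_force: [0.6, -0.2, -0.0]
opening: 0.179
```

Request:
drive_tool([
  {"slide": [0.0005,0,0],"turn": [0,0,0],"claw": 0},
  {"slide": [0.001,0,0],"turn": [0,0,0],"claw": 0},
  {"slide": [0.001,0,0],"turn": [0,0,0],"claw": 0},
])

```text
time: 16.85
tool_pos: [0.5235, -0.0067, 0.2211]
orientation: [[0.0, 0.191, 0.982], [-0.0, 0.982, -0.191], [-1.0, 0.0, 0.0]]
ft_force: [-1.3, -0.6, 2.0]
opening: 0.184
```

Request:
drive_tool([
  {"slide": [-0.0005,0,0.001],"turn": [0,0,0],"claw": 0},
  {"slide": [-0.0005,0,0.003],"turn": [0,0,0],"claw": 0},
  {"slide": [-0.0005,0,0.005],"turn": [0,0,0],"claw": 0},
  {"slide": [-0.0005,0,0.007],"turn": [0,0,0],"claw": 0},
  {"slide": [-0.0005,0,0.009],"turn": [0,0,0],"claw": 0},
  {"slide": [-0.0005,0,0.011],"turn": [0,0,0],"claw": 0},
])

```text
time: 17.45
tool_pos: [0.5343, -0.0088, 0.221]
orientation: [[-0.0, 0.19, 0.982], [0.0, 0.982, -0.19], [-1.0, -0.0, -0.0]]
ft_force: [-1.6, 2.4, 2.1]
opening: 0.182
```

```bash
cat >> h.py <<'E'
def fb():
    o=r.get_obs();d=o['tool_pos'][:2]-AX;b=np.array([-.9818,.1899]);n=np.array([.1899,.9818]);F=o['ft_force'];print('r %.4f off %.4f z %.4f'%(d@b,d@n,o['tool_pos'][2]),'Fout %.2f Flat %.2f Fz %.2f'%(F[:2]@b,F[:2]@n,F[2]),'down',np.round(o['orientation'][:,0],4),'M',np.round(o['moment'],3))
E
python3 - <<'E'
from h import *
st();fb()
E
```

```text
t 17.45 pos [ 0.5343 -0.0088  0.221 ] yaw 79.02 down [-5.e-04  1.e-04 -1.e+00] F [-1.65  2.37  2.08] M [0.437 0.327 0.017] open 0.182 q [-0.08 -0.09  1.43  0.    1.8  -1.46]
r 0.0898 off 0.0001 z 0.2210 Fout 2.07 Flat 2.01 Fz 2.08 down [-5.e-04  1.e-04 -1.e+00] M [0.437 0.327 0.017]
```

Request:
drive_tool([
  {"slide": [-0.0007,0.0008,0],"turn": [0,0,0],"claw": 0},
  {"slide": [-0.0007,0.0008,0],"turn": [0,0,0],"claw": 0},
])

```text
time: 17.65
tool_pos: [0.5346, -0.0085, 0.2214]
orientation: [[-0.0, 0.191, 0.982], [-0.001, 0.982, -0.191], [-1.0, -0.001, -0.0]]
ft_force: [1.1, 0.4, -0.8]
opening: 0.18
```

```bash
python3 - <<'E'
from h import *
fb()
E
```

```text
r 0.0896 off 0.0005 z 0.2214 Fout -0.95 Flat 0.64 Fz -0.76 down [-2.e-04 -8.e-04 -1.e+00] M [ 0.019 -0.139 -0.013]
```

Request:
drive_tool([
  {"slide": [0.0003,0,0.001],"turn": [0,0,0],"claw": 0},
  {"slide": [0.0003,0,0.0025],"turn": [0,0,0],"claw": 0},
  {"slide": [0.0003,0,0.004],"turn": [0,0,0],"claw": 0},
  {"slide": [0.0003,0,0.0055],"turn": [0,0,0],"claw": 0},
  {"slide": [0.0003,0,0.007],"turn": [0,0,0],"claw": 0},
  {"slide": [0.0003,0,0.0085],"turn": [0,0,0],"claw": 0},
])

```text
time: 18.25
tool_pos: [0.5426, -0.0097, 0.2213]
orientation: [[-0.001, 0.191, 0.982], [-0.0, 0.982, -0.191], [-1.0, -0.0, -0.001]]
ft_force: [-3.9, 0.8, -0.7]
opening: 0.178
```

```bash
python3 - <<'E'
from h import *
fb()
E
```

```text
r 0.0815 off 0.0008 z 0.2213 Fout 3.98 Flat 0.08 Fz -0.69 down [-1.e-03 -1.e-04 -1.e+00] M [0.206 0.641 0.01 ]
```

Request:
drive_tool([
  {"slide": [0.0003,-0.0003,0.001],"turn": [0,0,0],"claw": 0},
  {"slide": [0.0003,-0.0003,0.0025],"turn": [0,0,0],"claw": 0},
  {"slide": [0.0003,-0.0003,0.004],"turn": [0,0,0],"claw": 0},
  {"slide": [0.0003,-0.0003,0.005],"turn": [0,0,0],"claw": 0},
])

```text
time: 18.65
tool_pos: [0.5477, -0.0109, 0.2212]
orientation: [[-0.0, 0.191, 0.982], [0.0, 0.982, -0.191], [-1.0, 0.0, -0.0]]
ft_force: [-4.2, 2.1, 0.1]
opening: 0.178
```

```bash
python3 - <<'E'
from h import *
fb()
E
```

```text
r 0.0763 off 0.0006 z 0.2212 Fout 4.52 Flat 1.28 Fz 0.06 down [-2.e-04  1.e-04 -1.e+00] M [0.399 0.694 0.036]
```

Request:
drive_tool([
  {"slide": [0,0.0004,0.0015],"turn": [0,0,0],"claw": 0},
  {"slide": [0,0.0004,0.003],"turn": [0,0,0],"claw": 0},
  {"slide": [0,0.0004,0.0045],"turn": [0,0,0],"claw": 0},
  {"slide": [0,0.0004,0.005],"turn": [0,0,0],"claw": 0},
])

```text
time: 19.05
tool_pos: [0.5524, -0.0116, 0.2212]
orientation: [[-0.001, 0.191, 0.982], [-0.0, 0.982, -0.191], [-1.0, -0.0, -0.001]]
ft_force: [-6.3, 1.0, 1.8]
opening: 0.178
```

```bash
python3 - <<'E'
from h import *
fb()
E
```

```text
r 0.0716 off 0.0008 z 0.2212 Fout 6.39 Flat -0.20 Fz 1.77 down [-1.1e-03 -1.0e-04 -1.0e+00] M [0.301 0.991 0.005]
```

Request:
drive_tool([
  {"slide": [-0.0003,0,0.001],"turn": [0,0,0],"claw": 0},
  {"slide": [-0.0003,0,0.002],"turn": [0,0,0],"claw": 0},
])

```text
time: 19.25
tool_pos: [0.5527, -0.0116, 0.2212]
orientation: [[-0.005, 0.19, 0.982], [0.001, 0.982, -0.19], [-1.0, -0.001, -0.005]]
ft_force: [-13.9, 3.5, 2.5]
opening: 0.183
```

```bash
python3 - <<'E'
from h import *
fb()
E
```

```text
r 0.0712 off 0.0009 z 0.2212 Fout 14.32 Flat 0.84 Fz 2.48 down [-5.4e-03  5.0e-04 -1.0e+00] M [0.544 2.439 0.   ]
```

Request:
drive_tool([
  {"slide": [-0.0003,0,-0.001],"turn": [0,0,0],"claw": 0},
  {"slide": [-0.0003,0,-0.0015],"turn": [0,0,0],"claw": 0},
  {"slide": [-0.0003,0,-0.0015],"turn": [0,0,0],"claw": 0},
])

```text
time: 19.55
tool_pos: [0.5524, -0.0116, 0.2213]
orientation: [[-0.002, 0.191, 0.982], [-0.0, 0.982, -0.191], [-1.0, -0.0, -0.002]]
ft_force: [-5.5, 0.7, -1.0]
opening: 0.182
```

```bash
python3 - <<'E'
from h import *
fb()
c=grab('scene','s5');cv2.imwrite('pics/s5z.png',cv2.resize(c['image'][150:240,240:340,::-1],None,fx=7,fy=6.6,interpolation=cv2.INTER_CUBIC))
grab('wrist','w10')
E
```

```text
r 0.0715 off 0.0008 z 0.2213 Fout 5.51 Flat -0.35 Fz -0.99 down [-0.0023 -0.     -1.    ] M [ 0.3    1.03  -0.059]
```

View pics/s5z.png

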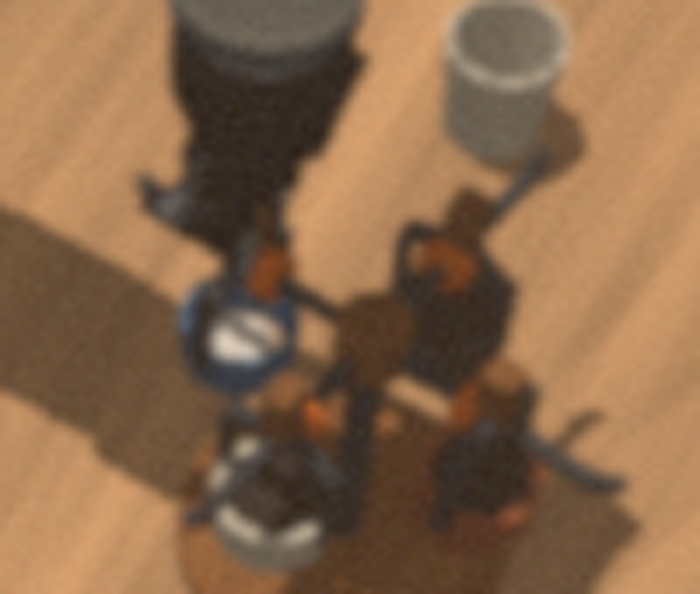

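View pics/w10.png

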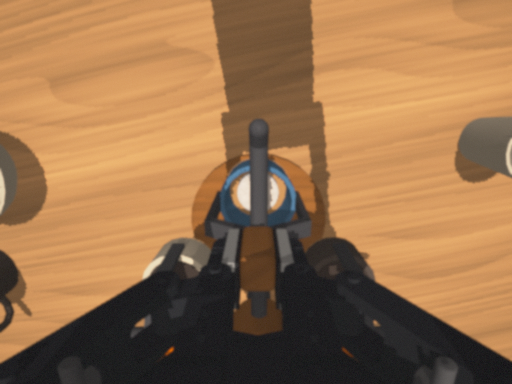

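Request:
drive_tool([
  {"slide": [0.0003,0,-0.0006],"turn": [0,0,0],"claw": 0},
  {"slide": [0.0003,0,-0.001],"turn": [0,0,0],"claw": 0},
  {"slide": [0.0003,0,-0.001],"turn": [0,0,0],"claw": 0},
])

```text
time: 19.95
tool_pos: [0.5522, -0.0116, 0.2213]
orientation: [[0.0, 0.191, 0.982], [-0.0, 0.982, -0.191], [-1.0, -0.0, 0.0]]
ft_force: [-2.8, 0.8, -0.1]
opening: 0.181
```

```bash
python3 - <<'E'
from h import *
fb()
E
```

```text
r 0.0717 off 0.0008 z 0.2213 Fout 2.90 Flat 0.22 Fz -0.11 down [ 1.e-04 -3.e-04 -1.e+00] M [0.19  0.477 0.025]
```

Request:
drive_tool([
  {"slide": [0,0,-0.0004],"turn": [0,0,0],"claw": 0.17},
  {"slide": [0,0,-0.0005],"turn": [0,0,0],"claw": 0.2},
  {"slide": [0,0,-0.0005],"turn": [0,0,0],"claw": 0.24},
  {"slide": [0,0,-0.0005],"turn": [0,0,0],"claw": 0.3},
  {"slide": [0,0,-0.0005],"turn": [0,0,0],"claw": 0.36},
  {"slide": [0,0,-0.0005],"turn": [0,0,0],"claw": 0.36},
])

```text
time: 20.55
tool_pos: [0.5516, -0.0114, 0.2215]
orientation: [[-0.0, 0.191, 0.982], [-0.0, 0.982, -0.191], [-1.0, -0.0, -0.0]]
ft_force: [0.5, -0.1, 0.2]
opening: 0.362
```

```bash
python3 - <<'E'
from h import *
fb();st()
c=grab('wrist','w11')
E
```

```text
r 0.0724 off 0.0009 z 0.2215 Fout -0.52 Flat 0.01 Fz 0.24 down [-1.e-04 -2.e-04 -1.e+00] M [-0.041  0.01  -0.064]
t 20.55 pos [ 0.5516 -0.0114  0.2215] yaw 79.01 down [-1.e-04 -2.e-04 -1.e+00] F [ 0.51 -0.09  0.24] M [-0.041  0.01  -0.064] open 0.362 q [-0.08 -0.04  1.38 -0.    1.8  -1.46]
```

View pics/w11.png

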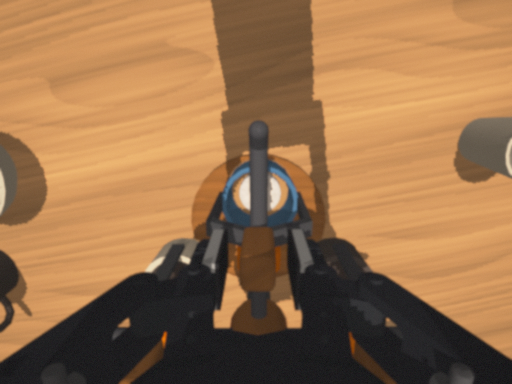

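Released cleanly: the jaws are clear of the toggle, and the lantern hangs. Raise straight up, then inspect.

Request:
drive_tool([
  {"slide": [-0.01,0,0],"turn": [0,0,0],"claw": 0.36},
  {"slide": [-0.03,0,0],"turn": [0,0,0],"claw": 0.36},
  {"slide": [-0.06,0,0],"turn": [0,0,0],"claw": 0.36},
  {"slide": [-0.11,0,0.02],"turn": [0,0,0],"claw": 0.36},
  {"slide": [-0.15,0,0.05],"turn": [0,0,0],"claw": 0.36},
  {"slide": [-0.17,0,0.085],"turn": [0,0,0],"claw": 0.36},
  {"slide": [-0.17,0,0.085],"turn": [0,0,0],"claw": 0.36},
  {"slide": [-0.17,0,0.085],"turn": [0,0,0],"claw": 0.36},
])

```text
time: 21.4
tool_pos: [0.6363, -0.0278, 0.3901]
orientation: [[-0.002, 0.191, 0.982], [0.0, 0.982, -0.191], [-1.0, -0.0, -0.002]]
ft_force: [-0.3, 0.2, 0.6]
opening: 0.357
```

```bash
python3 - <<'E'
from h import *
st()
c=grab('wrist','w12')
P=cloud(c);d=P[...,:2]-np.array([.623,-.0247]);rr=np.hypot(d[...,0],d[...,1]);an=np.degrees(np.arctan2(d[...,1],d[...,0]))%360
h=cv2.cvtColor(c['image'],cv2.COLOR_RGB2HSV);org=(h[...,0]<18)&(h[...,1]>170)
k=org&(np.abs(an-169)<15)&(rr<.13)&(P[...,2]>.207)&(P[...,2]<.223);print('collar r',k.sum(),np.percentile(rr[k],[2,50,98]))
k=(np.abs(an-169)<8)&(rr>.085)&(rr<.135)&(P[...,2]>.2);print('branch ang',np.median(an[k]))
k=(rr<.1)&(np.abs(an-169)<15)&(P[...,2]>.24);print('toggle top',P[k].mean(0),np.median(an[k]),np.median(rr[k]))
s=grab('scene','s6');cv2.imwrite('pics/s6z.png',cv2.resize(s['image'][150:240,240:340,::-1],None,fx=7,fy=6.6,interpolation=cv2.INTER_CUBIC))
cv2.imwrite('pics/w12z.png',cv2.resize(c['image'][:240,150:400,::-1],None,fx=2.4,fy=2.4,interpolation=cv2.INTER_CUBIC))
E
```

```text
t 21.40 pos [ 0.6363 -0.0278  0.3901] yaw 79.00 down [-2.3e-03  1.0e-04 -1.0e+00] F [-0.34  0.24  0.6 ] M [ 0.007 -0.002  0.028] open 0.357 q [-0.1   0.31  0.69 -0.    2.14 -1.48]
collar r 254 [0.05072515 0.0566856  0.06164009]
branch ang 169.17598541873318
toggle top [ 0.55278565 -0.01191772  0.24950488] 169.39463864176665 0.07147895464519433
```

View pics/w12z.png

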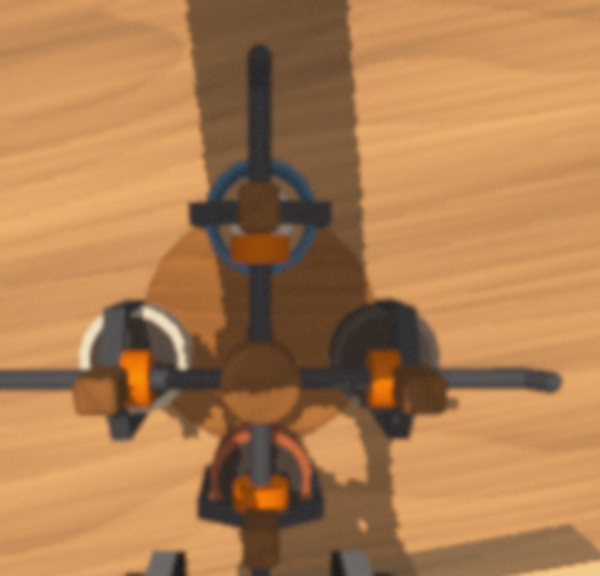

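View pics/s6z.png

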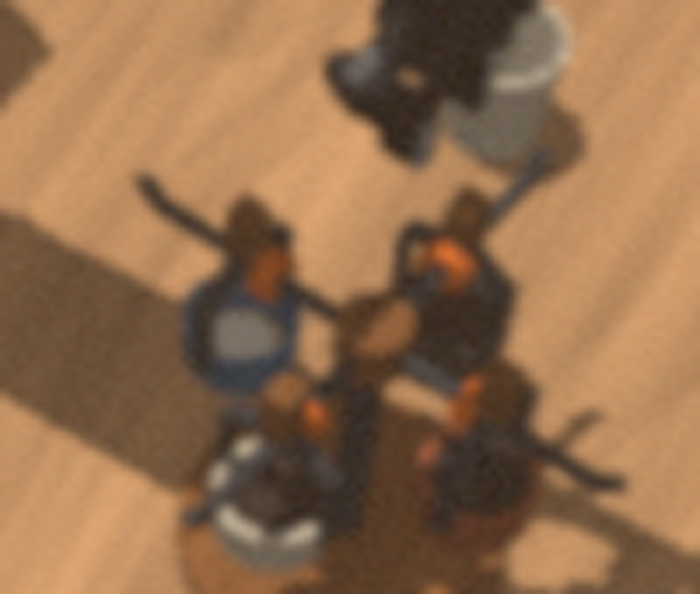

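```bash
python3 - <<'E'
from h import *
st();r.hand_in()
E
```

```text
t 21.50 pos [ 0.6343 -0.0274  0.3912] yaw 79.02 down [-0.0014  0.     -1.    ] F [-1.55  0.43  0.02] M [ 0.009 -0.02   0.022] open 0.363 q [-0.1   0.3   0.7  -0.    2.14 -1.48]
the job is handed in; nothing more can be done
```

The blue lantern hangs upright on the empty branch with the collar pushed in against a firm stop. I handed the job in at 21.5 s of the 72 s allowed.

1. **Turning the tree:** I pushed the empty branch round by hand-width steps at about 2 N. It ended at about 169.1°. My estimates of the arrow's direction ran from 168° to 170°.
2. **Hanging the lantern:** I gripped it by the toggle, passed the hoop over the branch tip and lowered it until the branch took its weight.
3. **Pushing inwards:** I pushed in at 4–6 N until the resistance rose to 14 N with almost no further movement. That 14 N was the peak force along the branch. I eased off, opened the jaws and lifted clear, with the force reading back near zero.

**Last look:**
- The branch was still at 169.2°.
- The lantern's centre was about 71.5 mm from the tree's axis.
- The tree's own lanterns and the tumbler were where they had been, and nothing touched the other wares.

**What did not agree:**
- **Lantern position:** its centre is about 4.5 mm further out than the nominal 67 mm. The last picture suggests a small gap between hoop and collar, so the toggle or the fingertips probably touched the collar rather than the hoop.
- **Collar home:** its outer face reads 62–63 mm from the axis, against 62 mm nominal. It was already part-way in when I started, so I judged it home by the rise in force and that reading, not by a full 30 mm of travel.

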